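# Tighten the angle plate's nut with a ratchet spanner between its webs

### The job

The angle plate on the riser block is only finger-tight. Set the ratchet ring spanner right down over its big nut and let go of it, then take the spanner again by its red grip and work the handle back and forth between the two webs, clockwise being the driving way, until the nut is fully tight and turns no further. Then lift the spanner off and leave it lying flat on the bench, without disturbing the red tin, the piston and the small box.

Things in the scene. Friction and masses are not known exactly. Their poses are not given: they have to be found in the camera images.
- angle_plate: Fixed. Steel riser block 117 x 130 x 85 mm with a grey webbed angle plate 109 x 122 mm bolted on top. Origin: on the bench below the stud's axis, z up. The plate's open side faces its -x; behind the nut, at +x 42, stands a 90 mm upright; webs 9 mm thick, inner faces at y = +-52, reach to x = -55 and rise 50 mm (at the open end) to 77 mm above the riser's top.
- stud_seat (a point): Centre of the washer's top face, where the spanner's underside rests: on the stud's axis, 108 mm above the bench. Frame as the angle plate's. Washer 50 mm across; above it the nut, 36 mm across flats and 22 mm high, its top 5 mm tapered; the M24 stud ends 29 mm above this point.
- nut (a joint): Turn of the nut in rad, growing clockwise seen from above as it tightens. 0.0 to 0.4 at the start, stops dead at 2.3 (tight; yellow ticks on nut and stud in line). Takes about 1 N m to turn, stays where it is left. The nut has flats facing the plate's -x at nut = 0.2; its hexagon's yaw is the plate's yaw + 0.2 - nut.
- spanner: Loose steel ratchet ring spanner, 0.47 kg, 199 mm long, lying flat this side up. Origin: centre of the bore, on the underside. Round head 68 mm across, 26 mm high; straight handle along its -x. Shank 22 mm wide, 16 high (z 5 to 21), from x = -45 to -107; then the red grip to x = -165, 24 wide, 19 high. Drives clockwise seen from above, clicks freely back. Centre of mass at about x = -16.
- spanner_shank (a point): Point in the middle of the spanner's shank, 78 mm from the bore's axis, 13 mm above the underside: just clear of the webs when the spanner is on the nut. Frame as the spanner's.
- spanner_grip (a point): Middle of the red grip, 136 mm from the bore's axis, 13 mm above the underside. On the nut the handle can swing about 0.6 rad to either side of the plate's -x before the webs stop it.
- ratchet_ring (a joint): Turn in rad, counter-clockwise from above, of the toothed ring (24 clicks a turn) in the spanner's head. Its hexagon bore, 38 mm across flats, goes over the nut. At 0 two flats lie square to the handle; the bore's yaw is the spanner's yaw + this value and must match the nut's to within 0.08 rad (or 60 degree steps from it) to drop on. Play on the nut about 0.1 rad either way.
- tin_red: Bystander: red and white tin, 58 mm across, 62 mm high, standing. Origin under its centre.
- piston_loose: Bystander: piston with its rod pointing up, 72 x 61 x 160 mm. Origin under its centre.
- small_box: Bystander: small white and blue box, 41 x 60 x 28 mm, lying. Origin under its centre.

How it is judged:
By the outcome, as a careful person would: the job done as asked, in the order asked, and still so for the second after the job is handed in, with the robot touching nothing.
It also fails if it takes over 72 s, if anything falls off the work surface, if the arm or the gripper's body presses on something with over 40 N, if the wrist force passes 120 N, or if a joint passes its speed limit or range.

### The arm

A 6-joint arm with a two-finger parallel gripper is mounted at the origin on a cart in front of the work surface, level with it; the furniture and walls round the work are solid. World frame = base frame: x ahead of the robot, y to its left, z up, the work surface at z = 0. Lengths are in mm, angles in rad, forces in N, time in s.
With the tool pointing down it reaches from about 350 to 975 mm from the base axis. Payload 7.1 kg.
Tool frame: the origin (TCP) lies midway between the tips of the shut fingers; the grasp point (between the pads) lies 19 mm behind it; z points along the fingers, y is the line along which they close (so a half turn about z gives the same grasp; the last joint's range is limited). The gripper opens to 88 mm and grips with 3 to 60 N. Pads are 20 mm wide; open, the fingers measure 115 mm over their backs; the gripper's body (75 mm by 178 mm) begins 61 mm behind the grasp point.
Start: joints at [-1.212, 0.423, 1.63, -0, 1.089, -0.019], TCP at [230.564, -580.9, 199.775] pointing down, gripper open.
Joint ranges: [-3, 3], [-0.9, 2.11], [0.09, 2.58], [-1.31, 4.45], [0.11, 2.69], [-2.54, 2.54]. Speed limits (rad/s): [2.39, 2.39, 3.01, 3.14, 3.14, 3.14].

### API

Orientations are given as a rotation vector (axis times angle).
In Python, from workcell import ctrl gives the robot as it stands. The module is installed in compiled form; this text tells all that it offers.
- The arm moves only by the tool servo_tool, never from a script. Its argument "increments" is a list of rows, each a list of 7 numbers: the shift along the world's x, y, z in cm, then the turn, a rotation vector about the world's x, y, z in degrees, then the opening, from -1 (shut) to 1 (fully open). A call has 1 to 20 rows; each row is the pose to reach, as a shift and turn from the pose commanded when the call began; what a row does not reach only later rows make up. A row lasts 1/12 s, in which the tool goes at most 41.7 mm and 7.16 degrees, less where a joint would pass 70% of its speed; a pose out of reach is approached as far as the arm can. A call with a gripper value outside its range is refused whole. The fingers move at their own pace and stop on an object; the grip force is fixed at half the most. Time passes only in rows, so rows that repeat a pose let the fingers close. It gives the time, the measured TCP pose, the force, the opening and the grip force at its end, in the units of the state.
- ctrl.get_obs(): the state, without advancing time (a new reading comes with each control period).
- ctrl.get_image(name): name is "scene" or "top"; returns a dict with "image" (480x640x3 uint8, red, green, blue), "fx", "fy", "cx", "cy" (pixels), "extrinsics" (4x4, takes a point from camera to world coordinates). Camera axes: x right, y up, looking along -z (the intrinsics and any distortion apply to the point x, -y, -z); pixel columns grow to the right and rows downward; lengths in mm; the calibration is good to about 2 mm. A picture is of the moment at which its call begins. There is no depth.
- ctrl.close_job(): hands the job in; it is judged then, once.
The state is a dict: "t": time; "qpos": joint angles; "qvel": joint speeds; "joint_torque": joint torques, N m; "ee_pos": TCP position; "orientation": TCP orientation; "ft_force": force on the tool from outside, world axes, zero at the start; "moment": the same for the moment, N m; "width": finger opening in mm; "grasp_force": force on a finger pad.
Only numpy, scipy, OpenCV 4.12 (cv2) and the standard library are available. Lean on these libraries where they do the work, as an engineer would, in place of code of your own. Each camera call takes 0.05 s, during which the arm holds its last target. There are 200 camera calls.

## Working session

There is one attempt and no reset: what is moved stays moved. The work goes in short steps, Python scripts to look and compute and a tool call to move; the robot and the scene stay as the last step left them, time stands still between calls to the robot, and variables do not carry over. Pictures are saved under pics/ and viewed, at most 10 in all, crops included, and the job is handed in when it is done.

Besides the shell and the picture viewer there is one more tool, called after ">>>" by a JSON object that holds its "op" and its "data". servo_tool: Moves the arm, as the interface text tells. Its arguments: {"type":"object","properties":{"increments":{"type":"array","items":{"type":"array","items":{"type":"number"}}}},"required":["increments"]}

```bash
mkdir -p pics; cat > h.py <<'E'
import numpy as np, cv2
from workcell import ctrl
def snap(n,f):
    d=ctrl.get_image(n); np.savez('%s.npz'%f,**{k:np.array(v) for k,v in d.items()})
    cv2.imwrite('pics/%s.png'%f,d['image'][:,:,::-1]); return d
def ray(d,u,v):
    E=np.array(d['extrinsics']); r=E[:3,:3]@np.array([(u-d['cx'])/d['fx'],-(v-d['cy'])/d['fy'],-1]); return E[:3,3],r
def px(d,u,v,z):
    o,r=ray(d,u,v); return o+r*(z-o[2])/r[2]
def proj(d,p):
    E=np.array(d['extrinsics']); c=E[:3,:3].T@(np.array(p)-E[:3,3]); return d['cx']+d['fx']*c[0]/-c[2], d['cy']+d['fy']*c[1]/c[2]
def load(f): return {k:v for k,v in np.load('%s.npz'%f).items()}
E
python3 - <<'E'
from h import *
for n in('scene','top'):
    d=snap(n,n+'0'); print(n,d['fx'],d['cx'],d['cy'],np.round(d['extrinsics'],3).tolist(),d.keys())
o=ctrl.get_obs(); print(o)
E
```

```text
scene 508.89450555443193 324.1991248187521 236.61813899282242 [[0.643, 0.348, -0.683, -294.474], [-0.766, 0.319, -0.559, -855.449], [0.023, 0.882, 0.471, 615.295], [0.0, 0.0, 0.0, 1.0]] dict_keys(['image', 'fx', 'fy', 'cx', 'cy', 'extrinsics'])
top 440.11140558345613 323.99465282064546 244.4108201651089 [[-0.012, 0.992, -0.127, 359.805], [-1.0, -0.012, 0.001, -247.861], [-0.001, 0.127, 0.992, 954.137], [0.0, 0.0, 0.0, 1.0]] dict_keys(['image', 'fx', 'fy', 'cx', 'cy', 'extrinsics'])
{'t': 0.1, 'qpos': array([-1.21198838e+00,  4.23782556e-01,  1.63060803e+00, -5.10517084e-05,
        1.08858484e+00, -1.89768053e-02]), 'qvel': array([-0.00110183, -0.00208475, -0.00026816, -0.00183015,  0.00104033,
       -0.0021955 ]), 'joint_torque': array([-1.68276922e-03, -5.45615458e+01, -2.74324948e+01,  6.44665654e-02,
        1.88346236e-02, -1.01029457e-05]), 'ee_pos': array([ 230.37547423, -580.41993022,  199.07030399]), 'orientation': array([-3.08437444e+00, -5.89682359e-01,  4.37102722e-04]), 'ft_force': array([-0.12569013, -0.18375473,  0.42283982]), 'moment': array([0.00789892, 0.06642746, 0.01072714]), 'grasp_force': 0.0, 'width': 88.35856096152527}
```

View pics/scene0.png

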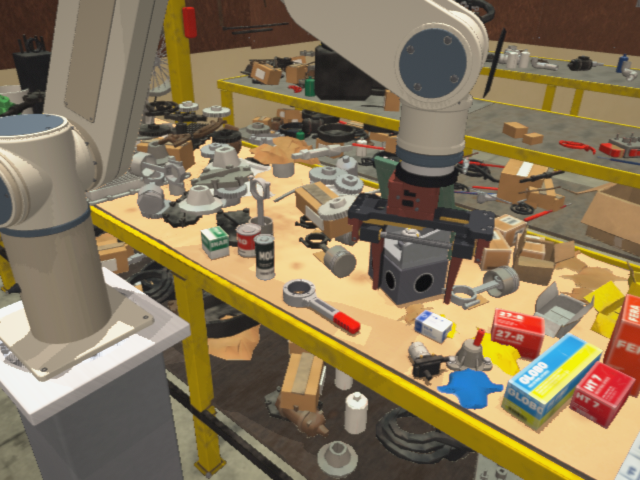

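View pics/top0.png

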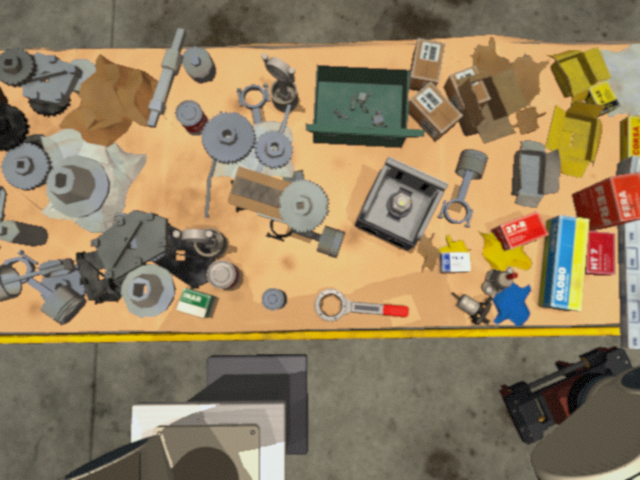

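The top view shows the spanner at about (333,304)–(408,311), the plate near (401,204) and the small box near (455,260). I'll enlarge the plate and spanner.

```bash
python3 - <<'E'
from h import *
d=load('top0'); im=d['image'][:,:,::-1]
a=cv2.resize(im[150:260,345:455],(594,594),interpolation=cv2.INTER_CUBIC)  #5.4x
cv2.imwrite('pics/c1.png',a)
b=cv2.resize(im[280:330,305:419],None,fx=7,fy=7,interpolation=cv2.INTER_CUBIC)
cv2.imwrite('pics/c2.png',b)
for u,v,z in((333,304,26),(401,204,130),(408,311,20),(455,260,28)): print(px(d,u,v,z).round(0))
E
```

```text
[ 353. -266.   26.]
[ 541. -397.  130.]
[ 336. -423.   20.]
[ 442. -525.   28.]
```

View pics/c1.png

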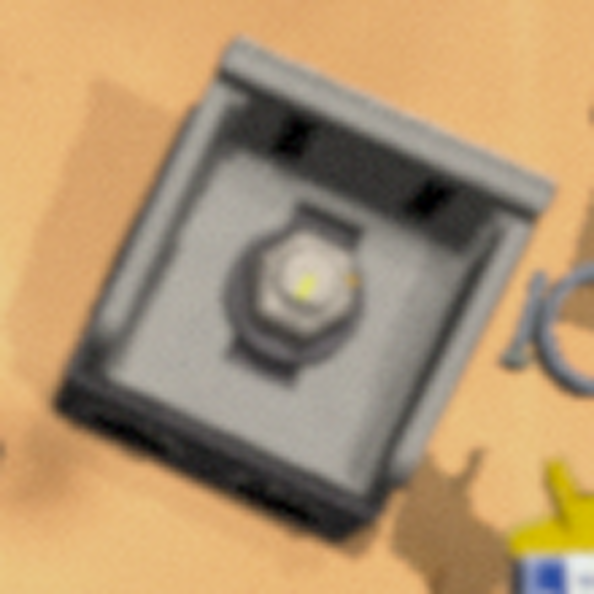

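View pics/c2.png

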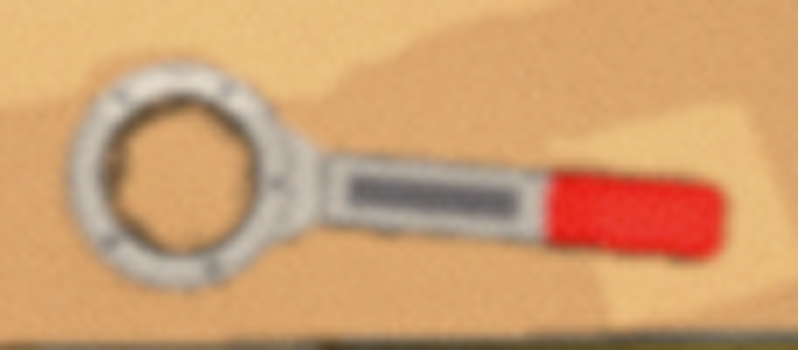

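The enlarged crops put the head centre near crop (180,176), the grip end near (722,220), the nut centre near (303,283), and the upright's top edge from (240,42) to (550,190). Next I'll fit the poses and measure the hexagon phases.

```bash
cat >> h.py <<'E'
def rect(d,c,z,half,n):
    # plan view: plane z, +x up, +y left
    W=[(c[0]+half,c[1]+half),(c[0]+half,c[1]-half),(c[0]-half,c[1]-half),(c[0]-half,c[1]+half)]
    s=np.float32([proj(d,(x,y,z)) for x,y in W]); t=np.float32([(0,0),(n,0),(n,n),(0,n)])
    return cv2.warpPerspective(d['image'][:,:,::-1].copy(),cv2.getPerspectiveTransform(s,t),(n,n),flags=cv2.INTER_CUBIC)
E
python3 - <<'E'
from h import *
d=load('top0')
P=lambda x,y:(345+x/5.4-.4,150+y/5.4-.4)
S=lambda x,y:(305+x/7-.4,280+y/7-.4)
hd=px(d,*S(180,176),26); ge=px(d,*S(722,222),15); gs=px(d,*S(550,208),20); print('head',hd,'grip end',ge,np.hypot(*(hd-ge)[:2]),'yaw',np.arctan2(*(hd-ge)[1::-1]),np.arctan2(*(hd-gs)[1::-1]))
a=px(d,*P(240,42),175);b=px(d,*P(550,185),175); v=b-a; print('upr',a,b,np.linalg.norm(v),'yaw',np.arctan2(v[1],v[0])+np.pi/2)
print('nut',px(d,*P(303,283),133),'washer',px(d,*P(295,295),108))
n=px(d,*P(303,283),133)
A=rect(d,n,130,30,395);B=rect(d,hd,24,34,395)
im=np.hstack([A,np.zeros((395,10,3),np.uint8),B])
cv2.imwrite('pics/r1.png',im)
E
```

```text
head [ 351.49629491 -260.18506122   26.        ] grip end [ 335.63885316 -423.48576964   15.        ] 164.0688265047714 yaw 1.4739940577584432 1.4725063910963996
upr [ 618.80190565 -369.53070264  175.        ] [ 567.74142948 -472.23209264  175.        ] 114.69414864737502 yaw -0.4613843737388872
nut [ 544.60172809 -395.56028808  133.        ] washer [ 545.8179248  -396.99901321  108.        ]
```

View pics/r1.png

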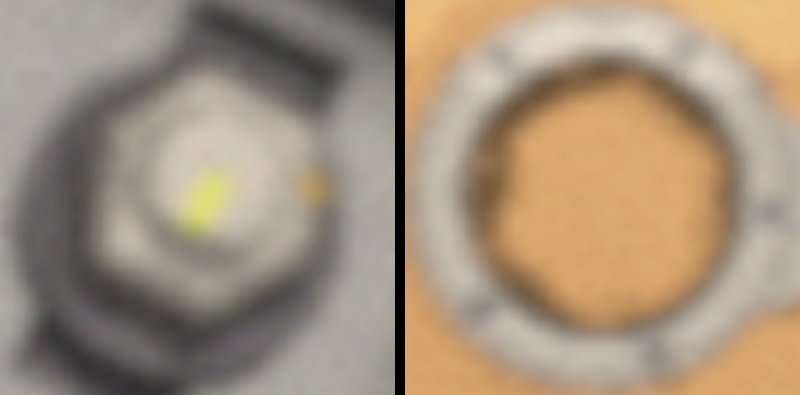

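Left panel: the nut has flats facing about ±y, tick at (315,188) and centre about (208,190), giving nut ≈ 0.25–0.3. Right panel: the bore centre is near (605,195). I'll fit the hexagon angles numerically.

```bash
cat >> h.py <<'E'
def hexfit(I,half,c0,af,span=4):
    # I: float image, plan view; maximise contrast (mean in inner band - outer band) over centre and angle
    n=I.shape[0]; s=2*half/n; yy,xx=np.mgrid[:n,:n]; X=half-yy*s; Y=half-xx*s
    best=[]
    for a in np.radians(np.arange(0,60,2)):
        for cx in np.arange(c0[0]-span,c0[0]+span+.1,.5):
            for cy in np.arange(c0[1]-span,c0[1]+span+.1,.5):
                x=X-cx;y=Y-cy
                r=np.max([abs(x*np.cos(a+k*np.pi/3)+y*np.sin(a+k*np.pi/3)) for k in range(3)],0)-af/2
                i=(r<0)&(r>-3); o=(r>0)&(r<3)
                best.append((I[i].mean()-I[o].mean(),np.degrees(a),cx,cy))
    best.sort(reverse=True); return best
E
python3 - <<'E'
from h import *
d=load('top0')
n=np.array([544.6,-395.6]);hd=np.array([351.5,-260.2])
A=rect(d,n,128,30,120).astype(float).mean(2)
for af in (33,35): 
    b=hexfit(A,30,(0,-1),af); t=np.array(b[:12]); print('nut',af,b[0],t[:,1].round(),t[:,2:].mean(0)+n)
for z in(26,13,2):
  B=rect(d,hd,z,30,120).astype(float); B=B[:,:,2]-B[:,:,0]
  for af in (36,38):
    b=hexfit(B,30,(0,0),af); t=np.array(b[:12]); print('bore',z,af,b[0],t[:,1].round(),t[:,2:].mean(0)+hd)
E
```

```text
nut 33 (np.float64(40.830252355899844), np.float64(29.999999999999996), np.float64(1.5), np.float64(-1.5)) [30. 30. 30. 30. 30. 32. 30. 28. 30. 32. 34. 36.] [ 546.01666667 -397.05833333]
nut 35 (np.float64(32.99681030606263), np.float64(29.999999999999996), np.float64(1.5), np.float64(-1.5)) [30. 30. 30. 30. 30. 30. 30. 30. 30. 28. 26. 32.] [ 546.05833333 -396.975     ]
bore 26 36 (np.float64(32.47149762749679), np.float64(29.999999999999996), np.float64(-1.5), np.float64(-2.5)) [30. 30. 30. 26. 24. 20. 20. 24. 26. 22. 26. 22.] [ 349.75  -262.325]
bore 26 38 (np.float64(36.85119617224881), np.float64(20.0), np.float64(-1.0), np.float64(-1.5)) [20. 24. 22. 18. 20. 24. 26. 22. 20. 24. 18. 22.] [ 350.375      -261.86666667]
bore 13 36 (np.float64(30.791718872515347), np.float64(29.999999999999996), np.float64(-2.0), np.float64(-2.5)) [30. 30. 30. 26. 26. 28. 28. 24. 32. 24. 32. 20.] [ 349.25 -262.7 ]
bore 13 38 (np.float64(35.587103088299266), np.float64(20.0), np.float64(-1.5), np.float64(-2.0)) [20. 24. 22. 24. 20. 18. 26. 22. 18. 20. 28. 26.] [ 350.20833333 -262.15833333]
bore 2 36 (np.float64(29.33247783103897), np.float64(29.999999999999996), np.float64(-2.5), np.float64(-3.0)) [30. 32. 26. 30. 34. 26. 30. 26. 30. 24. 30. 28.] [ 348.875      -262.99166667]
bore 2 38 (np.float64(34.37186941182156), np.float64(20.0), np.float64(-1.5), np.float64(-2.0)) [20. 20. 24. 18. 22. 22. 24. 18. 26. 20. 30. 26.] [ 349.95833333 -262.45      ]
```

>>> {"op": "servo_tool", "data": {"increments": [[1.9,4.0,-2.3,0,0,7,0.14],[3.8,8.0,-4.6,0,0,14,0.14],[5.7,12.1,-7,0,0,21,0.14],[7.6,16.2,-9.3,0,0,28,0.14],[9.5,20.2,-11.6,0,0,35,0.14],[11.28,24.2,-14,0,0,42,0.14],[11.28,24.2,-14,0,0,49,0.14],[11.28,24.2,-14,0,0,56,0.14],[11.28,24.2,-14,0,0,62.7,0.14],[11.28,24.2,-14,0,0,62.7,0.14],[11.28,24.2,-14,0,0,62.7,0.14]]}}

```text
t: 1.02
ee_pos: [343.5, -338.9, 59.7]
orientation: [-2.331, -2.106, 0.0]
ft_force: [-1.2, 0.5, 0.3]
width: 50.0
grasp_force: 0.0
```

>>> {"op": "servo_tool", "data": {"increments": [[0,0,-2,0,0,0,0.14],[0,0,-4,0,0,0,0.14],[0,0,-5,0,0,0,0.14],[0,0,-5.5,0,0,0,0.14],[0,0,-5.5,0,0,0,0.14],[0,0,-5.5,0,0,0,-1],[0,0,-5.5,0,0,0,-1],[0,0,-5.5,0,0,0,-1],[0,0,-5.5,0,0,0,-1],[0,0,-5.5,0,0,0,-1],[0,0,-5.5,0,0,0,-1],[0,0,-5.5,0,0,0,-1]]}}

```text
t: 2.02
ee_pos: [343.5, -339.0, 5.0]
orientation: [2.328, 2.109, 0.0]
ft_force: [-0.3, -0.1, -0.1]
width: 6.9
grasp_force: 0.0
```

```bash
python3 - <<'E'
from h import *
o=ctrl.get_obs(); print(o['width'],o['grasp_force'],o['ee_pos'])
d=snap('top','top1'); s=snap('scene','scene1')
a=cv2.resize(d['image'][270:330,300:420,::-1],None,fx=5,fy=5,interpolation=cv2.INTER_CUBIC)
b=cv2.resize(s['image'][230:350,240:400,::-1],None,fx=600/160,fy=2.5,interpolation=cv2.INTER_CUBIC)
cv2.imwrite('pics/v1.png',np.vstack([a,b]))
E
```

```text
6.9012809969027185 0.0 [ 343.46653693 -338.95891957    4.97057954]
```

View pics/v1.png

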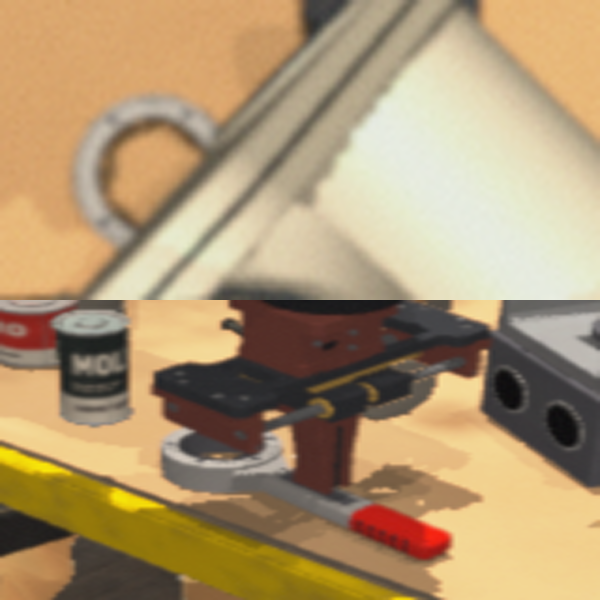

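The view shows the spanner unmoved (head near (329,303) in top), with the fingers shut behind the shank near scene (327,304). I'll check the projections.

```bash
python3 - <<'E'
from h import *
s=load('scene1');t=load('top0')
print('tcp',proj(s,(343.5,-339,5)),proj(s,(343.5,-339,24)))
for n,p in dict(head=(351,-261,26),shank=(343.4,-338.6,21),end=(335,-425,12)).items(): print(n,proj(s,p),proj(t,p))
for u,v,z in((299,291,20),(358,327,12)): print(px(s,u,v,z))
print(px(t,358,307,21), px(t,408,311,12))
E
```

```text
tcp (np.float64(324.4333128741016), np.float64(313.0527247022822)) (np.float64(324.6596829601041), np.float64(305.2297069897953))
head (np.float64(298.0601419240485), np.float64(287.9518280347834)) (np.float64(330.7076931996014), np.float64(304.97772255479185))
shank (np.float64(324.4358063692545), np.float64(306.41642088070927)) (np.float64(367.7019922742395), np.float64(308.14844123759417))
end (np.float64(356.73393306899266), np.float64(330.52393131989504)) (np.float64(408.2028470928225), np.float64(311.57698085976807))
[ 350.59898322 -263.99551006   20.        ]
[ 345.05953198 -420.47091317   12.        ]
[ 346.03775631 -318.2967387    21.        ] [ 336.21257803 -424.61504526   12.        ]
```

```bash
python3 - <<'E'
from h import *
s=load('scene1')['image'][:,:,::-1]
cv2.imwrite('pics/v2.png',cv2.resize(s[245:345,275:405],None,fx=6,fy=6,interpolation=cv2.INTER_CUBIC))
E
```

```text
(no output)
```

View pics/v2.png

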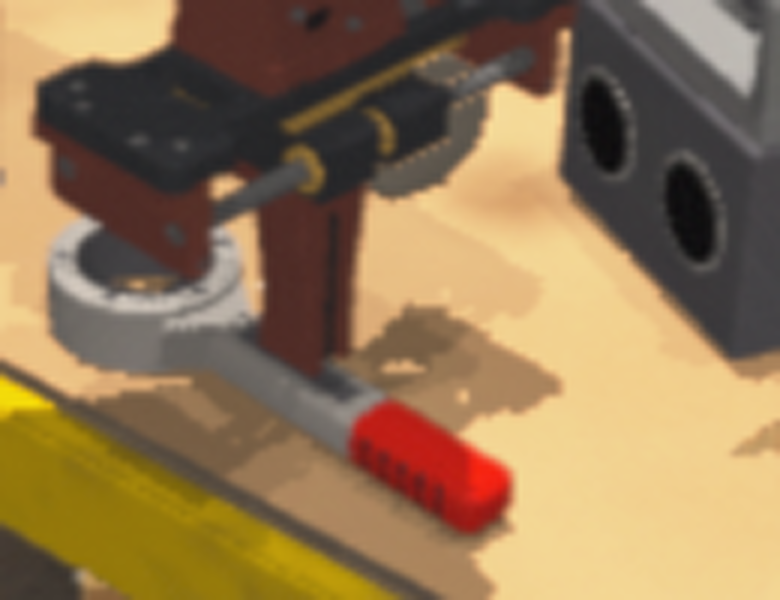

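The picture shows the nearly shut fingers over the shank at crop (292,362), with their tips apparently at the shank's top or higher. I'll test by letting them close fully.

>>> {"op": "servo_tool", "data": {"increments": [[0,0,0,0,0,0,-1],[0,0,0,0,0,0,-1],[0,0,0,0,0,0,-1]]}}

```text
t: 2.37
ee_pos: [343.4, -338.9, 4.7]
orientation: [-2.328, -2.109, -0.0]
ft_force: [0.2, -0.5, -0.7]
width: 0.3
grasp_force: 0.0
```

>>> {"op": "servo_tool", "data": {"increments": [[0,0,-0.3,0,0,0,-1],[0,0,-0.3,0,0,0,-1],[0,0,-0.3,0,0,0,-1]]}}

```text
t: 2.62
ee_pos: [343.2, -338.8, 1.5]
orientation: [-2.328, -2.109, 0.0]
ft_force: [0.2, 0.6, 0.8]
width: 0.3
grasp_force: 0.0
```

>>> {"op": "servo_tool", "data": {"increments": [[0,0,-0.2,0,0,0,-1],[0,0,-0.2,0,0,0,-1],[0,0,-0.4,0,0,0,-1],[0,0,-0.4,0,0,0,-1]]}}

```text
t: 2.95
ee_pos: [343.5, -339.1, -2.3]
orientation: [2.328, 2.109, -0.0]
ft_force: [-0.2, -0.9, 2.3]
width: 0.9
grasp_force: 1.0
```

>>> {"op": "servo_tool", "data": {"increments": [[0,0,4,0,0,0,-1],[0,0,8,0,0,0,-1],[0,0,8,0,0,0,-1]]}}

```text
t: 3.2
ee_pos: [346.0, -341.6, 82.8]
orientation: [2.322, 2.104, 0.0]
ft_force: [0.6, -1.2, 0.3]
width: 0.4
grasp_force: 0.0
```

```bash
python3 - <<'E'
from h import *
o=ctrl.get_obs(); print(o['ee_pos'],o['width'],o['qpos'])
s=snap('scene','scene2'); im=s['image'][:,:,::-1]; x0,y0=265,215
a=cv2.resize(im[y0:y0+120,x0:x0+130],None,fx=5,fy=5,interpolation=cv2.INTER_CUBIC)
f=lambda p:tuple(int(5*(c-b)+2) for c,b in zip(proj(s,p),(x0,y0)))
cv2.drawMarker(a,f(o['ee_pos']),(255,0,255),0,16,1)
c,sn=np.cos(1.473),np.sin(1.473); W=lambda x,y,z:(351+x*c-y*sn,-261+x*sn+y*c,z)
cv2.polylines(a,[np.array([f(W(-45,11,21)),f(W(-165,11,21)),f(W(-165,-11,21)),f(W(-45,-11,21))])],True,(0,255,0),1)
cv2.polylines(a,[np.array([f(W(34*np.cos(t),34*np.sin(t),26)) for t in np.linspace(0,6.28,40)])],True,(0,255,0),1)
cv2.imwrite('pics/v3.png',a)
print('tcp at',f(o['ee_pos']))
E
```

```text
[ 346.00785376 -341.57025432   82.7726097 ] 0.3940571431086995 [-8.03450579e-01  4.03143241e-01  2.01615600e+00  6.33308619e-05
  7.14109758e-01 -7.04845735e-01]
tcp at (313, 327)
```

View pics/v3.png

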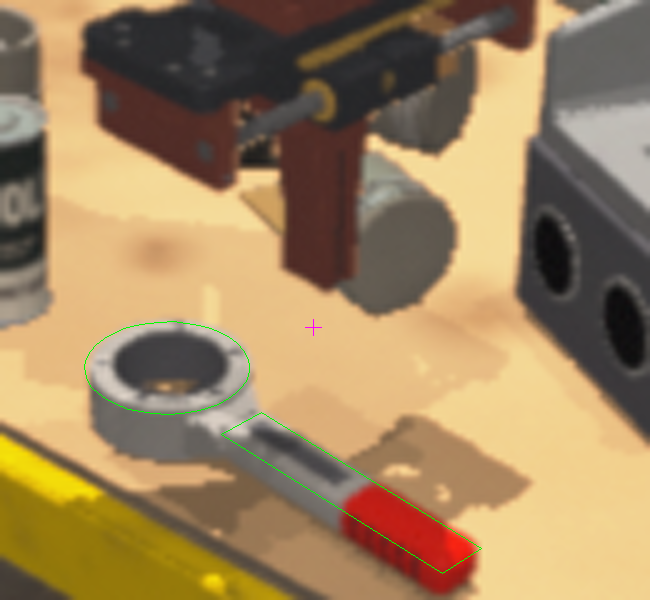

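The tips show at crop (320,283) against a predicted (313,327). The real tips are therefore about 20–22 mm above the reported TCP, which agrees with the contact felt at reported z ≈ -2. I'll go lower accordingly.

>>> {"op": "servo_tool", "data": {"increments": [[0,0,0,0,0,0,0.2],[0,0,0,0,0,0,0.2],[0,0,0,0,0,0,0.2],[0,0,-3,0,0,0,0.2],[0,0,-5,0,0,0,0.2],[0,0,-7,0,0,0,0.2],[0,0,-8.5,0,0,0,0.2],[0,0,-9,0,0,0,0.2],[0,0,-9.2,0,0,0,0.2],[0,0,-9.3,0,0,0,0.2],[0,0,-9.3,0,0,0,0.2]]}}

```text
t: 4.17
ee_pos: [343.5, -339.0, -15.1]
orientation: [2.328, 2.109, -0.0]
ft_force: [0.3, -0.3, 0.5]
width: 52.9
grasp_force: 0.0
```

>>> {"op": "servo_tool", "data": {"increments": [[0,0,-0.2,0,0,0,0.2],[0,0,-0.3,0,0,0,0.2],[0,0,-0.3,0,0,0,-1],[0,0,-0.3,0,0,0,-1],[0,0,-0.3,0,0,0,-1],[0,0,-0.3,0,0,0,-1],[0,0,-0.3,0,0,0,-1],[0,0,-0.3,0,0,0,-1],[0,0,-0.3,0,0,0,-1]]}}

```text
t: 4.92
ee_pos: [343.6, -339.0, -18.1]
orientation: [2.328, 2.109, 0.0]
ft_force: [-0.2, -0.1, 0.4]
width: 21.5
grasp_force: 30.0
```

>>> {"op": "servo_tool", "data": {"increments": [[0,0,1,0,0,0,-1],[0,0,4,0,0,0,-1],[0,0,8,0,0,-7,-1],[0,0,12,0,0,-14,-1],[0,0,15,0,0,-21,-1],[0,0,17,0,0,-28,-1],[0,0,18.5,0,0,-35,-1],[1,0,18.5,0,0,-42,-1],[2,-0.2,18.5,0,0,-49,-1],[3,-0.4,18.5,0,0,-56,-1],[4.5,-0.6,18.5,0,0,-63,-1],[6,-0.8,18.5,0,0,-70,-1],[7.5,-1,18.5,0,0,-77,-1],[9,-1.2,18.5,0,0,-84,-1],[10.5,-1.4,18.5,0,0,-91,-1],[12,-1.7,18.5,0,0,-98,-1],[13,-1.8,18.5,0,0,-105,-1],[13.5,-1.9,18.5,0,0,-112,-1],[13.5,-1.9,18.5,0,0,-114.4,-1],[13.5,-1.9,18.5,0,0,-114.4,-1]]}}

```text
t: 6.58
ee_pos: [472.5, -352.3, 167.2]
orientation: [-3.027, 0.814, 0.023]
ft_force: [-18.7, 17.0, 21.6]
width: 24.9
grasp_force: 29.9
```

```bash
python3 - <<'E'
from h import *
o=ctrl.get_obs(); print(o['ee_pos'],o['orientation'],o['width'],o['grasp_force'],o['ft_force'],o['moment'])
s=snap('scene','scene3'); t=snap('top','top3')
f=lambda d,p:[round(float(c)) for c in proj(d,p)]
print(f(s,(546,-397,190)),f(t,(546,-397,190)))
a=cv2.resize(s['image'][175:275,300:460,::-1],(640,400),interpolation=cv2.INTER_CUBIC)
u,v=f(t,(520,-380,190)); v0,u0=v-40,u-64
print('crop top origin',u0,v0)
b=cv2.resize(t['image'][v0:v0+80,u0:u0+128,::-1],(320,200),interpolation=cv2.INTER_CUBIC)
b=np.hstack([b,cv2.resize(t['image'][:,:,::-1],(320,200))])
cv2.imwrite('pics/v4.png',np.vstack([a,b]))
E
```

```text
[ 472.5380009  -352.30767989  167.15206256] [-3.02677175  0.81446844  0.02312776] 24.945123697945373 29.922535940422677 [-18.71676546  16.9888366   21.5860404 ] [3.48593948 3.25171867 0.50111291]
[413, 205] [407, 194]
crop top origin 334 169
```

View pics/v4.png

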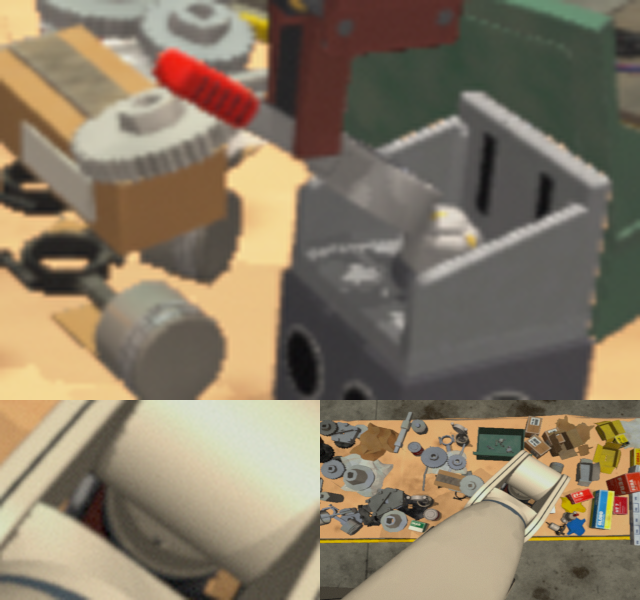

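The view shows the spanner tilted head-down in the grip, with the head against the nut and pocket near crop (430,240) at about 33 N. I'll lift clear, return to the free bench area, press it flat there and regrip nearer its centre of mass.

>>> {"op": "servo_tool", "data": {"increments": [[-0.5,0.4,1,0,0,0,-1],[-0.7,0.5,2,0,0,0,-1],[-1,0.5,3.5,0,0,0,-1],[-1,0.5,5,0,0,0,-1],[-1,0.5,6.5,0,0,0,-1],[-1,0.5,8,0,0,0,-1],[-1,0.5,8,0,0,0,-1]]}}

```text
t: 7.27
ee_pos: [469.6, -354.1, 250.3]
orientation: [3.032, -0.814, 0.008]
ft_force: [0.9, 0.3, -3.9]
width: 21.2
grasp_force: 30.0
```

>>> {"op": "servo_tool", "data": {"increments": [[-1.5,0.2,0,0,0,5,-1],[-3,0.4,0,0,0,12,-1],[-5,0.6,0,0,0,19,-1],[-7,0.8,0,0,0,26,-1],[-9,1,-1,0,0,33,-1],[-10.5,1.2,-2,0,0,40,-1],[-11.5,1.3,-3,0,0,47,-1],[-12,1.4,-4,0,0,54,-1],[-12.5,1.4,-5,0,0,61,-1],[-12.5,1.4,-6,0,0,68,-1],[-12.5,1.4,-7,0,0,75,-1],[-12.5,1.4,-8,0,0,82,-1],[-12.5,1.4,-9,0,0,89,-1],[-12.5,1.4,-10,0,0,96,-1],[-12.5,1.4,-11,0,0,103,-1],[-12.5,1.4,-12,0,0,110,-1],[-12.5,1.4,-13,0,0,114.4,-1],[-12.5,1.4,-14,0,0,114.4,-1],[-12.5,1.4,-15,0,0,114.4,-1],[-12.5,1.4,-15,0,0,114.4,-1]]}}

```text
t: 8.93
ee_pos: [342.4, -338.0, 94.9]
orientation: [-2.329, -2.104, 0.0]
ft_force: [-0.6, -0.4, -3.9]
width: 21.5
grasp_force: 30.0
```

>>> {"op": "servo_tool", "data": {"increments": [[0,0,-0.8,0,0,0,-1],[0,0,-1.6,0,0,0,-1],[0,0,-2.4,0,0,0,-1],[0,0,-3.2,0,0,0,-1],[0,0,-4,0,0,0,-1],[0,0,-4.8,0,0,0,-1],[0,0,-5.6,0,0,0,-1],[0,0,-6.4,0,0,0,-1],[0,0,-7.2,0,0,0,-1],[0,0,-7.2,0,0,0,-1]]}}

```text
t: 9.77
ee_pos: [344.6, -340.5, 24.4]
orientation: [2.327, 2.106, 0.0]
ft_force: [1.6, -2.8, 1.7]
width: 21.3
grasp_force: 30.0
```

>>> {"op": "servo_tool", "data": {"increments": [[0,0,-0.5,0,0,0,-1],[0,0,-1,0,0,0,-1],[0,0,-1.5,0,0,0,-1],[0,0,-2,0,0,0,-1],[0,0,-2.5,0,0,0,-1],[0,0,-3,0,0,0,-1],[0,0,-3.4,0,0,0,-1],[0,0,-3.7,0,0,0,-1],[0,0,-3.9,0,0,0,-1],[0,0,-4,0,0,0,-1],[0,0,-4,0,0,0,-1]]}}

```text
t: 10.68
ee_pos: [343.1, -339.1, -13.4]
orientation: [2.328, 2.11, -0.001]
ft_force: [-6.8, 0.1, 34.7]
width: 21.9
grasp_force: 30.0
```

>>> {"op": "servo_tool", "data": {"increments": [[0,0,0,0,0,0,0.2],[0,0,0,0,0,0,0.2],[0,0,0,0,0,0,0.2],[0,0,0,0,0,0,0.2],[0,0,0,0,0,0,0.2],[0,0,0,0,0,0,0.2]]}}

```text
t: 11.18
ee_pos: [343.1, -338.5, -15.6]
orientation: [-2.327, -2.109, 0.0]
ft_force: [0.1, -0.7, 0.4]
width: 52.3
grasp_force: 0.0
```

>>> {"op": "servo_tool", "data": {"increments": [[0,0,3,0,0,0,0.2],[0,0,7,0,0,0,0.2],[0,-4,11,0,0,0,0.2],[0,-8,15,0,0,0,0.2],[0,-12,15,0,0,0,0.2],[0,-16,15,0,0,0,0.2],[0,-20,15,0,0,0,0.2],[0,-24,15,0,0,0,0.2],[0,-24,15,0,0,0,0.2]]}}

```text
t: 11.93
ee_pos: [343.1, -584.0, 135.2]
orientation: [2.328, 2.105, -0.002]
ft_force: [-0.1, 0.2, 0.6]
width: 53.0
grasp_force: 0.0
```

```bash
python3 - <<'E'
from h import *
o=ctrl.get_obs(); print(o['ee_pos'],o['ft_force'])
d=snap('top','top4'); s=snap('scene','scene4'); im=d['image'][:,:,::-1]
a=cv2.resize(im[275:335,300:420],None,fx=5,fy=5,interpolation=cv2.INTER_CUBIC)
# centre nut rect for re-check and ring
b=cv2.resize(im[160:250,355:445],(300,300),interpolation=cv2.INTER_CUBIC)
c=cv2.resize(s['image'][250:350,260:360,::-1],(300,300),interpolation=cv2.INTER_CUBIC)
cv2.imwrite('pics/v5.png',np.vstack([a,np.hstack([b,c])]))
# red grip & pose by red mask
m=(im[:,:,2].astype(int)-im[:,:,1]>90)&(im[:,:,2]>150); m[:275]=0;m[335:]=0;m[:,:300]=0;m[:,420:]=0
v,u=np.nonzero(m); print('red px',u.mean(),v.mean(),len(u), px(d,u.mean(),v.mean(),18))
hd=np.array([351,-261.5])
A=rect(d,(546,-397),128,30,120).astype(float).mean(2)
b=hexfit(A,30,(0,0),33,2); t=np.array(b[:12]); print('nut',t[:,1],t[:,2:].mean(0))
E
```

```text
[ 343.08395687 -583.97259359  135.2455019 ] [-0.06793071  0.16361478  0.60297952]
red px 405.47463768115944 311.6050724637681 276 [ 335.17055638 -418.13375729   18.        ]
nut [30. 30. 30. 30. 30. 32. 30. 30. 28. 34. 30. 36.] [-0.04166667 -0.04166667]
```

View pics/v5.png

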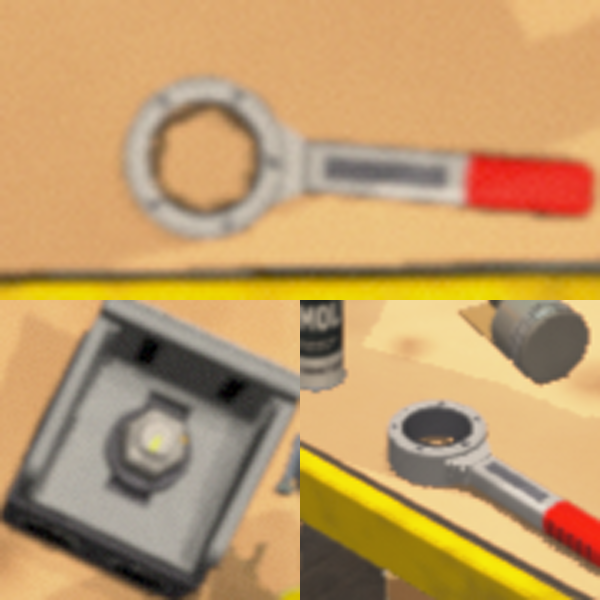

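The picture shows the spanner lying flat, head at crop (205,158) and grip end at (592,188); the nut and plate are unchanged. I'll compute its pose.

```bash
python3 - <<'E'
from h import *
from scipy.optimize import minimize
d=load('top4')
S=lambda x,y:(300+x/5-.4,275+y/5-.4)
hd=px(d,*S(205,158),26);ge=px(d,*S(592,189),15);gs=px(d,*S(468,181),20)
print(hd,ge,np.hypot(*(hd-ge)[:2]),np.degrees([np.arctan2(*(hd-ge)[1::-1]),np.arctan2(*(hd-gs)[1::-1])]))
g=np.array([335.2,-418.1]); print('red yaw',np.degrees(np.arctan2(hd[1]-g[1],hd[0]-g[0])))
# circle fit of head by saturation: bench is orange, steel grey
R=rect(d,hd,24,45,180).astype(float); sat=R[:,:,2]-R[:,:,0]; 
n=180;s=.5;yy,xx=np.mgrid[:n,:n];X=45-yy*s;Y=45-xx*s
best=max((( sat[(r:=np.hypot(X-a,Y-b)-34)*(r<4)*(r>0)>0].mean()-sat[(r<0)&(r>-4)].mean()),a,b) for a in np.arange(-5,5.1,.5) for b in np.arange(-5,5.1,.5))
print('circle',best,hd[:2]+best[1:])
for z in (24,5):
  B=rect(d,hd,z,30,120).astype(float);B=B[:,:,2]-B[:,:,0]
  for af in(36,38):
    t=np.array(hexfit(B,30,(best[1],best[2]),af,2)[:12]);print('bore',z,af,t[0],t[:,1],t[:,2:].mean(0)+hd[:2])
E
```

```text
[ 348.21540715 -281.62173543   26.        ] [ 333.10747783 -445.03202038   15.        ] 164.10719288233847 [84.71779396 84.31090057]
red yaw 84.55239680282952
circle (np.float64(48.781792739716956), np.float64(0.5), np.float64(0.0)) [ 348.71540715 -281.62173543]
bore 24 36 [33.56956912 20.         -1.5        -1.5       ] [20. 22. 18. 20. 22. 24. 20. 18. 22. 16. 18. 24.] [ 346.84040715 -282.95506876]
bore 24 38 [37.50529457 20.         -1.         -1.        ] [20. 22. 20. 24. 18. 22. 20. 24. 26. 20. 22. 20.] [ 347.04874048 -282.62173543]
bore 5 36 [30.50441092 20.         -1.5        -2.        ] [20. 18. 22. 16. 24. 20. 18. 20. 22. 16. 26. 18.] [ 346.79874048 -283.45506876]
bore 5 38 [35.96275917 20.         -1.5        -2.        ] [20. 22. 20. 24. 22. 18. 24. 20. 26. 22. 18. 24.] [ 346.84040715 -283.45506876]
```

The spanner's bore is at (348,-282) with yaw 84.5° and ring ≈ 0. I'll regrip at about 57 mm from the bore and move gently.

>>> {"op": "servo_tool", "data": {"increments": [[0,4,0,0,0,0,0.2],[0,8,0,0,0,0,0.2],[0,12,0,0,0,0,0.2],[0,16,0,0,0,0,0.2],[0,20,-2,0,0,0,0.2],[0,23,-5,0,0,0,0.2],[0,24,-8,0,0,0,0.2],[0,24,-11,0,0,0,0.2],[0,24,-13,0,0,0,0.2],[0,24,-14.5,0,0,0,0.2],[0,24,-15.1,0,0,0,0.2],[0,24,-15.2,0,0,0,0.2],[0,24,-15.2,0,0,0,-1],[0,24,-15.2,0,0,0,-1],[0,24,-15.2,0,0,0,-1],[0,24,-15.2,0,0,0,-1],[0,24,-15.2,0,0,0,-1],[0,24,-15.2,0,0,0,-1],[0,24,-15.2,0,0,0,-1],[0,24,-15.2,0,0,0,-1]]}}

```text
t: 13.7
ee_pos: [343.6, -339.3, -16.7]
orientation: [2.328, 2.109, -0.0]
ft_force: [-1.6, -0.0, 6.5]
width: 21.7
grasp_force: 30.0
```

>>> {"op": "servo_tool", "data": {"increments": [[0,0,0.2,0,0,0,-1],[0,0,0.6,0,0,0,-1],[0,0,1.2,0,0,0,-1],[0,0,2,0,0,0,-1],[0,0,3,0,0,0,-1],[0,0,4.2,0,0,0,-1],[0,0,5.4,0,0,0,-1],[0,0,6.6,0,0,0,-1],[0,0,7.8,0,0,0,-1],[0,0,9,0,0,0,-1],[0,0,10.2,0,0,0,-1],[0,0,11.4,0,0,0,-1],[0,0,12.6,0,0,0,-1],[0,0,13.8,0,0,0,-1],[0,0,15,0,0,0,-1],[0,0,16.2,0,0,0,-1],[0,0,17.4,0,0,0,-1],[0,0,18.4,0,0,0,-1],[0,0,19.2,0,0,0,-1],[0,0,19.6,0,0,0,-1]]}}

```text
t: 15.37
ee_pos: [343.6, -339.1, 180.2]
orientation: [2.327, 2.108, 0.0]
ft_force: [0.1, -0.5, -5.3]
width: 21.6
grasp_force: 30.0
```

```bash
python3 - <<'E'
from h import *
o=ctrl.get_obs(); print(o['ee_pos'],o['width'],o['ft_force'],o['moment'])
s=snap('scene','scene5'); im=s['image'][:,:,::-1].astype(int)
e=o['ee_pos']
m=(im[:,:,2]-im[:,:,1]>110)&(im[:,:,2]>170)
n,l,st,c=cv2.connectedComponentsWithStats(m.astype(np.uint8))
th=np.radians(84.5); u=np.array([np.cos(th),np.sin(th),0])
b=e+57*u; 
for k in range(1,n):
    if st[k,4]>40: print(st[k],c[k].round(1))
for dr in (0,10,20,30,45):
    a=np.radians(dr); g=e+np.array([0,0,29])-79*u*np.cos(a)+np.array([0,0,79*np.sin(a)]); h=e+np.array([0,0,36])+57*u*np.cos(a)-np.array([0,0,57*np.sin(a)])
    print(dr,np.round(proj(s,g),1),np.round(proj(s,h),1))
E
```

```text
[ 343.5775434  -339.11017543  180.1930305 ] 21.567456378301333 [ 0.13403271 -0.50089433 -5.31499418] [-0.2328674  -0.03826969 -0.01764541]
[417  83  14   4  47] [424.   84.4]
[353 143  23   5  41] [363.7 145.4]
[526 211  22   9  54] [536.6 214.9]
[346 225  30  17 232] [361.5 232.7]
[625 296  15  25 162] [631.2 304.3]
[495 310  48  24 629] [520.8 322.4]
[620 327  20  18 233] [631.5 335.3]
[ 580  363   52   41 1118] [607.7 382.5]
0 [359.9 236.3] [305.7 207.5]
10 [359.8 228.9] [306.  212.4]
20 [358.7 221.2] [306.9 217.5]
30 [356.5 213.4] [308.4 222.5]
45 [351.5 202.2] [311.6 229.8]
```

```bash
python3 - <<'E'
from h import *
def blob(f,box):
    s=load(f); im=s['image'][:,:,::-1].astype(int); m=(im[:,:,2]-im[:,:,1]>110)&(im[:,:,2]>150)
    z=np.zeros_like(m);x,y,w,h=box;z[y:y+h,x:x+w]=1;v,u=np.nonzero(m&z); q=np.c_[u,v]; w,V=np.linalg.eigh(np.cov(q.T)); a=V[:,1]; return s,q.mean(0),a[1]/a[0],len(u)
th=np.radians(84.5);u=np.array([np.cos(th),np.sin(th),0])
def pred(s,o,x0,dr):
    a=np.radians(dr); f=lambda x: np.array(proj(s,o+(x-x0)*(u*np.cos(a)-np.array([0,0,np.sin(a)]))))
    p,q=f(-107),f(-165); return f(-136).round(1),((q-p)[1]/(q-p)[0]).round(3)
s,c,k,n=blob('scene4',(330,290,80,70)); print('flat',c,k,n,pred(s,np.array([348.3,-281.9,17]),0,0))
s,c,k,n=blob('scene5',(330,215,60,40)); print('held',c,k,n)
for dr in(-5,0,5,10,15): print(dr,pred(s,np.array([343.6,-339.1,180.2+18+17]),-57,dr))
E
```

```text
flat [354.93165468 326.59352518] 0.6375809010482526 278 (array([353.7, 326.6]), np.float64(0.625))
held [361.75357143 233.79642857] 0.5088745835408812 280
-5 (array([359.7, 236.7]), np.float64(0.579))
0 (array([360.1, 233.2]), np.float64(0.465))
5 (array([360.2, 229.6]), np.float64(0.352))
10 (array([360. , 225.8]), np.float64(0.239))
15 (array([359.6, 221.9]), np.float64(0.122))
```

It is held level (droop ≈ -1°). I'll swing it over the nut.

>>> {"op": "servo_tool", "data": {"increments": [[0.1,0,0,0,0,-2,-1],[0.4,-0.1,0,0,0,-6,-1],[1,-0.2,0,0,0,-12,-1],[1.8,-0.4,0,0,0,-18,-1],[2.7,-0.5,0,0,0,-24.5,-1],[3.6,-0.7,0,0,0,-31,-1],[4.5,-0.9,0,0,0,-37.5,-1],[5.4,-1.1,0,0,0,-44,-1],[6.3,-1.3,0,0,0,-50.5,-1],[7.2,-1.4,0,0,0,-57,-1],[8.1,-1.6,0,0,0,-63.5,-1],[9,-1.8,0,0,0,-70,-1],[9.9,-2,0,0,0,-76.5,-1],[10.8,-2.2,0,0,0,-83,-1],[11.7,-2.3,0,0,0,-89.5,-1],[12.6,-2.5,0,0,0,-96,-1],[13.5,-2.7,0,0,0,-102.5,-1],[14.4,-2.9,0,0,0,-108.5,-1],[15,-3,0,0,0,-112.5,-1],[15.2,-3,0,0,0,-114,-1]]}}

```text
t: 17.08
ee_pos: [495.6, -368.6, 177.7]
orientation: [-3.035, 0.809, 0.003]
ft_force: [-0.1, 0.4, -3.4]
width: 21.8
grasp_force: 30.0
```

>>> {"op": "servo_tool", "data": {"increments": [[0,0,0,0,0,0,-1],[0,0,0,0,0,0,-1]]}}

```text
t: 17.25
ee_pos: [494.7, -368.4, 177.8]
orientation: [-3.037, 0.802, 0.003]
ft_force: [0.2, 0.2, -4.8]
width: 21.7
grasp_force: 30.0
```

```bash
cat >> h.py <<'E'
def blobs(d,lo,thr=110):
    im=d['image'][:,:,::-1].astype(int); m=(im[:,:,2]-im[:,:,1]>thr)&(im[:,:,2]>130)
    n,l,st,c=cv2.connectedComponentsWithStats(m.astype(np.uint8)); out=[]
    for k in range(1,n):
        if st[k,4]>lo:
            v,u=np.nonzero(l==k); w,V=np.linalg.eigh(np.cov(np.c_[u,v].T)); a=V[:,1]; out.append((st[k].tolist(),c[k].round(1).tolist(),round(a[1]/a[0],3)))
    return out
E
python3 - <<'E'
from h import *
o=ctrl.get_obs(); e=o['ee_pos'];print(e,o['orientation'],o['ft_force'],o['moment'])
phi=np.arctan2(*o['orientation'][1::-1]); print('yaw sp',(np.degrees(2*phi)+180)%360-180)
for n in('scene','top'):
    d=snap(n,n+'6'); y=np.radians(-29.5);u=np.array([np.cos(y),np.sin(y),0])
    o0=e+57*u+[0,0,18]; P=lambda x,z:np.round(proj(d,o0+x*u+[0,0,z]),1)
    print(n,'head',P(0,26),'grip',P(-136,17),'ends',P(-107,17),P(-165,17))
    for b in blobs(d,25): print(b)
E
```

```text
[ 494.74706535 -368.35212444  177.79239703] [-3.0365716   0.80190892  0.0032127 ] [ 0.21167944  0.21568814 -4.84840443] [0.15763779 0.15517385 0.04464192]
yaw sp -29.58631640818345
scene head [413.8 191.1] grip [350.8 203.7] ends [364.6 201.9] [336.8 205.6]
([420, 83, 11, 26, 192], [424.8, 94.3], np.float64(-8.994))
([564, 142, 24, 6, 90], [575.2, 144.9], np.float64(0.131))
([602, 143, 9, 5, 31], [606.9, 144.9], np.float64(0.182))
([474, 186, 24, 4, 34], [486.4, 187.4], np.float64(0.103))
([339, 199, 28, 13, 233], [352.1, 204.6], np.float64(-0.173))
([526, 211, 22, 9, 62], [536.6, 215.1], np.float64(-0.364))
([625, 296, 15, 25, 162], [631.2, 304.4], np.float64(-2.009))
([495, 310, 48, 24, 640], [520.6, 322.3], np.float64(0.206))
([620, 325, 20, 20, 285], [630.5, 334.2], np.float64(0.611))
([475, 329, 10, 16, 70], [479.1, 336.5], np.float64(-2.713))
([511, 331, 29, 19, 231], [528.9, 340.2], np.float64(0.505))
([613, 348, 27, 16, 191], [626.4, 357.6], np.float64(-0.05))
([580, 363, 52, 41, 1109], [607.7, 382.6], np.float64(0.337))
([581, 399, 12, 11, 39], [588.1, 404.0], np.float64(0.085))
([594, 403, 16, 15, 127], [602.8, 410.5], np.float64(0.443))
top head [410.2 190.5] grip [372.2 260.7] ends [380.2 245.8] [364.1 275.8]
([614, 175, 26, 43, 524], [629.1, 189.0], np.float64(2.099))
([503, 214, 43, 33, 711], [526.1, 230.2], np.float64(-0.5))
([589, 233, 24, 38, 527], [602.8, 246.9], np.float64(2.4))
([589, 253, 11, 6, 34], [593.9, 255.3], np.float64(0.021))
```

```bash
python3 - <<'E'
from h import *
for f,box in(('top4',(390,190,25,30)),('scene4',(390,215,60,50))):
    d=load(f); im=d['image'].astype(int); x,y,w,h=box
    q=im[y:y+h,x:x+w]; k=(q[:,:,:2].mean(2)-q[:,:,2]); v,u=np.nonzero(k>45); 
    print(f,'pred',np.round(proj(d,(546,-397,137)),1),'yellow',list(zip((u+x).tolist(),(v+y).tolist(),k[v,u].astype(int).tolist()))[:40])
    if len(u): print('cen',np.average(u+x,weights=k[v,u]),np.average(v+y,weights=k[v,u]))
E
```

```text
top4 pred [401.8 200.8] yellow [(401, 201, 66), (402, 201, 74), (403, 201, 51), (409, 201, 49), (410, 201, 57), (400, 202, 57), (401, 202, 95), (402, 202, 88), (403, 202, 51), (410, 202, 55), (400, 203, 78), (401, 203, 104), (402, 203, 76), (400, 204, 80), (401, 204, 84), (402, 204, 56), (400, 205, 52), (401, 205, 50)]
cen 402.33482506102524 202.5781122864117
scene4 pred [410.1 228.7] yellow [(408, 228, 68), (409, 228, 88), (410, 228, 81), (411, 228, 51), (408, 229, 67), (409, 229, 50), (448, 259, 54), (449, 259, 63), (448, 260, 58), (449, 260, 63)]
cen 423.6989164086687 239.83823529411765
```

>>> {"op": "servo_tool", "data": {"increments": [[0.18,-0.06,0,0,0,0,-1],[0.18,-0.06,-0.6,0,0,0,-1],[0.18,-0.06,-1.4,0,0,0,-1],[0.18,-0.06,-2.3,0,0,0,-1],[0.18,-0.06,-3.2,0,0,0,-1],[0.18,-0.06,-4,0,0,0,-1],[0.18,-0.06,-4.7,0,0,0,-1],[0.18,-0.06,-5.2,0,0,0,-1],[0.18,-0.06,-5.5,0,0,0,-1],[0.18,-0.06,-5.7,0,0,0,-1],[0.18,-0.06,-5.9,0,0,0,-1],[0.18,-0.06,-6.1,0,0,0,-1],[0.18,-0.06,-6.3,0,0,0,-1]]}}

```text
t: 18.43
ee_pos: [497.4, -369.7, 116.0]
orientation: [3.037, -0.804, 0.001]
ft_force: [0.2, -0.5, -4.4]
width: 21.9
grasp_force: 30.0
```

```bash
cat > st.py <<'E'
from h import *
o=ctrl.get_obs(); print('t',o['t'],'p',o['ee_pos'].round(1),'F',o['ft_force'].round(1),'M',o['moment'].round(2),'w',round(o['width'],1),'g',round(o['grasp_force']),'yaw',round((np.degrees(2*np.arctan2(*o['orientation'][1::-1]))+180)%360-180,1))
E
python3 st.py
```

```text
t 18.4333 p [ 497.4 -369.7  116. ] F [ 0.2 -0.5 -4.4] M [0.15 0.16 0.04] w 21.9 g 30 yaw -29.7
```

>>> {"op": "servo_tool", "data": {"increments": [[0,0,-0.2,0,0,0,-1],[0,0,-0.4,0,0,0,-1],[0,0,-0.6,0,0,0,-1],[0,0,-0.8,0,0,0,-1],[0,0,-0.8,0,0,0,-1]]}}

```text
t: 18.85
ee_pos: [496.9, -369.3, 107.3]
orientation: [-3.037, 0.804, 0.001]
ft_force: [-0.5, -0.0, -4.9]
width: 22.0
grasp_force: 30.0
```

```bash
python3 st.py
```

```text
t 18.85 p [ 496.9 -369.3  107.3] F [-0.5 -0.  -4.9] M [ 0.17  0.17 -0.02] w 22.0 g 30 yaw -29.7
```

>>> {"op": "servo_tool", "data": {"increments": [[0,0,-0.2,0,0,0,-1],[0,0,-0.4,0,0,0,-1],[0,0,-0.6,0,0,0,-1],[0,0,-0.6,0,0,0,-1]]}}

```text
t: 19.18
ee_pos: [496.6, -369.1, 101.2]
orientation: [-3.036, 0.804, 0.002]
ft_force: [-2.1, 1.8, -4.3]
width: 22.1
grasp_force: 30.0
```

```bash
python3 st.py
```

```text
t 19.1833 p [ 496.6 -369.1  101.2] F [-2.1  1.8 -4.3] M [ 0.42  0.67 -0.05] w 22.1 g 30 yaw -29.7
```

>>> {"op": "servo_tool", "data": {"increments": [[-0.06,0.04,-0.2,0,0,0,-1],[-0.06,0.04,-0.4,0,0,0,-1],[-0.06,0.04,-0.6,0,0,0,-1],[-0.06,0.04,-0.7,0,0,0,-1]]}}

```text
t: 19.52
ee_pos: [496.0, -368.8, 94.4]
orientation: [-3.037, 0.804, 0.002]
ft_force: [-4.8, 2.2, -1.5]
width: 22.1
grasp_force: 30.0
```

```bash
python3 st.py
```

```text
t 19.5167 p [ 496.  -368.8   94.4] F [-4.8  2.2 -1.5] M [ 0.54  0.94 -0.05] w 22.1 g 30 yaw -29.7
```

>>> {"op": "servo_tool", "data": {"increments": [[-0.08,0.04,-0.2,0,0,0,-1],[-0.08,0.04,-0.4,0,0,0,-1],[-0.08,0.04,-0.5,0,0,0,-1],[-0.08,0.04,-0.5,0,0,0,-1]]}}

```text
t: 19.85
ee_pos: [496.0, -368.8, 90.7]
orientation: [3.037, -0.804, 0.001]
ft_force: [-5.3, 5.7, 5.8]
width: 21.9
grasp_force: 30.0
```

```bash
python3 st.py
```

```text
t 19.85 p [ 496.  -368.8   90.7] F [-5.3  5.7  5.8] M [0.72 0.89 0.02] w 21.9 g 30 yaw -29.6
```

>>> {"op": "servo_tool", "data": {"increments": [[0,0,0,0,0,0,0.05],[0,0,0,0,0,0,0.05],[0,0,0,0,0,0,0.05],[0,0,0,0,0,0,0.05],[0,0,0.2,0,0,0,0.05]]}}

```text
t: 20.27
ee_pos: [496.0, -368.9, 91.6]
orientation: [3.037, -0.804, 0.001]
ft_force: [0.3, 0.2, 0.7]
width: 45.8
grasp_force: 0.0
```

>>> {"op": "servo_tool", "data": {"increments": [[0,0,2,0,0,0,0.05],[0,0,4,0,0,0,0.05],[-1.7,1,5,0,0,0,0.05],[-3.5,2,5,0,0,0,0.05],[-5.2,3,5,0,0,0,0.05],[-6.9,3.9,5,0,0,0,0.05],[-6.9,3.9,5,0,0,0,0.05]]}}

```text
t: 20.85
ee_pos: [423.9, -327.9, 141.6]
orientation: [-3.036, 0.804, 0.004]
ft_force: [0.2, 0.5, -0.1]
width: 45.9
grasp_force: 0.0
```

```bash
python3 st.py; python3 - <<'E'
from h import *
y=np.radians(-29.6);u=np.array([np.cos(y),np.sin(y),0])
for n in('scene','top'):
    d=snap(n,n+'7'); o0=np.array([545.6,-397,108]); P=lambda x,z:np.round(proj(d,o0+x*u+[0,0,z]),1)
    a,b=P(-107,17),P(-165,17);print(n,'grip',P(-136,17),'slope',(b-a)[1]/(b-a)[0])
    for q in blobs(d,60): 
        if 330<q[1][0]<420: print(q)
E
```

```text
t 20.85 p [ 423.9 -327.9  141.6] F [ 0.2  0.5 -0.1] M [0.04 0.01 0.01] w 45.9 g 0 yaw -29.7
scene grip [349.3 243.6] slope -0.16104868913857728
([338, 239, 26, 13, 162], [350.7, 244.5], np.float64(-0.215))
top grip [367.3 264.2] slope -1.8551724137931018
```

Set on the nut and released, with the grip where predicted (350.7,244.5). I'll lower onto the red grip and close.

>>> {"op": "servo_tool", "data": {"increments": [[0,0,-2,0,0,0,0.05],[0,0,-4,0,0,0,0.05],[0,0,-4.7,0,0,0,0.05],[0,0,-4.9,0,0,0,0.05],[0,0,-4.9,0,0,0,0.05],[0,0,-4.9,0,0,0,-1],[0,0,-4.9,0,0,0,-1],[0,0,-4.9,0,0,0,-1],[0,0,-4.9,0,0,0,-1],[0,0,-4.9,0,0,0,-1],[0,0,-4.9,0,0,0,-1]]}}

```text
t: 21.87
ee_pos: [427.1, -329.9, 93.2]
orientation: [3.037, -0.804, 0.002]
ft_force: [0.7, -1.3, 0.6]
width: 23.7
grasp_force: 30.0
```

```bash
python3 st.py; cat > arc.py <<'E'
import numpy as np,sys
p0,p1,st=map(float,sys.argv[1:4]); n=int(np.ceil(abs(p1-p0)/st))
u=lambda p:np.array([np.cos(np.radians(p)),np.sin(np.radians(p))])
for k in range(1,n+1):
    p=p0+(p1-p0)*k/n; d=-13.6*(u(p)-u(p0)); print('[%.1f, %.1f, 0, 0, 0, %.1f, -1],'%(d[0],d[1],p-p0),end=' ')
print()
E
python3 arc.py -29.6 -58 5; python3 arc.py -58 6 5.5; python3 arc.py 6 -58 5.5
```

```text
t 21.8667 p [ 427.1 -329.9   93.2] F [ 0.7 -1.3  0.6] M [ 0.03 -0.19  0.07] w 23.7 g 30 yaw -29.7
[0.6, 1.0, 0, 0, 0, -4.7, -1], [1.3, 1.9, 0, 0, 0, -9.5, -1], [2.0, 2.7, 0, 0, 0, -14.2, -1], [2.8, 3.5, 0, 0, 0, -18.9, -1], [3.7, 4.2, 0, 0, 0, -23.7, -1], [4.6, 4.8, 0, 0, 0, -28.4, -1], 
[-1.0, -0.7, 0, 0, 0, 5.3, -1], [-2.0, -1.5, 0, 0, 0, 10.7, -1], [-2.9, -2.4, 0, 0, 0, 16.0, -1], [-3.7, -3.4, 0, 0, 0, 21.3, -1], [-4.4, -4.5, 0, 0, 0, 26.7, -1], [-5.0, -5.6, 0, 0, 0, 32.0, -1], [-5.5, -6.7, 0, 0, 0, 37.3, -1], [-5.9, -7.9, 0, 0, 0, 42.7, -1], [-6.2, -9.2, 0, 0, 0, 48.0, -1], [-6.3, -10.4, 0, 0, 0, 53.3, -1], [-6.4, -11.7, 0, 0, 0, 58.7, -1], [-6.3, -13.0, 0, 0, 0, 64.0, -1], 
[-0.1, 1.3, 0, 0, 0, -5.3, -1], [-0.0, 2.5, 0, 0, 0, -10.7, -1], [0.1, 3.8, 0, 0, 0, -16.0, -1], [0.4, 5.0, 0, 0, 0, -21.3, -1], [0.8, 6.2, 0, 0, 0, -26.7, -1], [1.3, 7.4, 0, 0, 0, -32.0, -1], [1.9, 8.5, 0, 0, 0, -37.3, -1], [2.6, 9.5, 0, 0, 0, -42.7, -1], [3.4, 10.5, 0, 0, 0, -48.0, -1], [4.3, 11.4, 0, 0, 0, -53.3, -1], [5.3, 12.2, 0, 0, 0, -58.7, -1], [6.3, 13.0, 0, 0, 0, -64.0, -1],
```

>>> {"op": "servo_tool", "data": {"increments": [[0.6,1.0,0,0,0,-4.7,-1],[1.3,1.9,0,0,0,-9.5,-1],[2.0,2.7,0,0,0,-14.2,-1],[2.8,3.5,0,0,0,-18.9,-1]]}}

```text
t: 22.2
ee_pos: [454.1, -294.5, 92.9]
orientation: [2.861, -1.295, -0.002]
ft_force: [-2.7, -2.8, 1.7]
width: 24.2
grasp_force: 30.1
```

```bash
python3 st.py
```

```text
t 22.2 p [ 454.1 -294.5   92.9] F [-2.7 -2.8  1.7] M [-0.53  0.37  0.49] w 24.2 g 30 yaw -48.7
```

Driving at about 1 N m. I'll continue the stroke and then go back.

>>> {"op": "servo_tool", "data": {"increments": [[0.9,0.7,0,0,0,-4.7,-1],[1.8,1.3,0,0,0,-9.5,-1],[1.8,1.3,0,0,0,-9.5,-1]]}}

```text
t: 22.45
ee_pos: [472.5, -280.6, 92.7]
orientation: [2.746, -1.525, -0.003]
ft_force: [-5.7, 0.5, 3.3]
width: 23.9
grasp_force: 30.0
```

```bash
python3 st.py
```

```text
t 22.45 p [ 472.5 -280.6   92.7] F [-5.7  0.5  3.3] M [-0.14  0.74  0.34] w 23.9 g 30 yaw -58.1
```

>>> {"op": "servo_tool", "data": {"increments": [[-1.0,-0.7,0,0,0,5.3,-1],[-2.0,-1.5,0,0,0,10.7,-1],[-2.9,-2.4,0,0,0,16.0,-1],[-3.7,-3.4,0,0,0,21.3,-1],[-4.4,-4.5,0,0,0,26.7,-1],[-5.0,-5.6,0,0,0,32.0,-1],[-5.5,-6.7,0,0,0,37.3,-1],[-5.9,-7.9,0,0,0,42.7,-1],[-6.2,-9.2,0,0,0,48.0,-1]]}}

```text
t: 23.2
ee_pos: [410.4, -374.5, 93.0]
orientation: [3.13, -0.264, 0.002]
ft_force: [2.9, 0.3, 0.2]
width: 23.8
grasp_force: 30.0
```

```bash
python3 st.py
```

```text
t 23.2 p [ 410.4 -374.5   93. ] F [2.9 0.3 0.2] M [ 0.12 -0.58  0.17] w 23.8 g 30 yaw -9.7
```

>>> {"op": "servo_tool", "data": {"increments": [[-0.1,-1.2,0,0,0,5.3,-1],[-0.2,-2.5,0,0,0,10.7,-1],[-0.1,-3.8,0,0,0,16,-1],[-0.1,-3.8,0,0,0,16,-1]]}}

```text
t: 23.53
ee_pos: [409.6, -413.6, 93.0]
orientation: [3.136, 0.17, 0.001]
ft_force: [0.9, 3.0, 0.5]
width: 23.9
grasp_force: 30.1
```

```bash
python3 st.py
```

```text
t 23.5333 p [ 409.6 -413.6   93. ] F [0.9 3.  0.5] M [ 0.64 -0.4   0.49] w 23.9 g 30 yaw 6.2
```

>>> {"op": "servo_tool", "data": {"increments": [[-0.1,1.3,0,0,0,-5.3,-1],[0,2.5,0,0,0,-10.7,-1],[0.1,3.8,0,0,0,-16.0,-1],[0.4,5.0,0,0,0,-21.3,-1],[0.8,6.2,0,0,0,-26.7,-1],[1.3,7.4,0,0,0,-32.0,-1],[1.9,8.5,0,0,0,-37.3,-1],[2.6,9.5,0,0,0,-42.7,-1],[3.4,10.5,0,0,0,-48.0,-1]]}}

```text
t: 24.28
ee_pos: [442.8, -306.0, 92.8]
orientation: [2.929, -1.134, -0.002]
ft_force: [-1.2, -2.1, 1.1]
width: 24.0
grasp_force: 30.2
```

```bash
python3 st.py
```

```text
t 24.2833 p [ 442.8 -306.    92.8] F [-1.2 -2.1  1.1] M [-0.38  0.28  0.64] w 24.0 g 30 yaw -42.3
```

>>> {"op": "servo_tool", "data": {"increments": [[0.9,0.9,0,0,0,-5.3,-1],[1.9,1.7,0,0,0,-10.7,-1],[2.9,2.5,0,0,0,-16,-1],[2.9,2.5,0,0,0,-16,-1]]}}

```text
t: 24.62
ee_pos: [472.8, -280.4, 92.8]
orientation: [2.745, -1.527, -0.001]
ft_force: [-4.6, -1.1, 2.1]
width: 23.9
grasp_force: 30.0
```

```bash
python3 st.py
```

```text
t 24.6167 p [ 472.8 -280.4   92.8] F [-4.6 -1.1  2.1] M [-0.3   0.68  0.24] w 23.9 g 30 yaw -58.2
```

>>> {"op": "servo_tool", "data": {"increments": [[-1.0,-0.7,0,0,0,5.3,-1],[-2.0,-1.5,0,0,0,10.7,-1],[-2.9,-2.4,0,0,0,16.0,-1],[-3.7,-3.4,0,0,0,21.3,-1],[-4.4,-4.5,0,0,0,26.7,-1],[-5.0,-5.6,0,0,0,32.0,-1],[-5.5,-6.7,0,0,0,37.3,-1],[-5.9,-7.9,0,0,0,42.7,-1],[-6.2,-9.2,0,0,0,48.0,-1],[-6.3,-10.4,0,0,0,53.3,-1],[-6.4,-11.7,0,0,0,58.7,-1],[-6.3,-13.0,0,0,0,64.0,-1],[-6.3,-13.0,0,0,0,64.0,-1]]}}

```text
t: 25.7
ee_pos: [409.6, -413.3, 93.0]
orientation: [3.136, 0.169, 0.002]
ft_force: [3.3, 2.8, 0.4]
width: 23.7
grasp_force: 30.1
```

```bash
python3 st.py
```

```text
t 25.7 p [ 409.6 -413.3   93. ] F [3.3 2.8 0.4] M [ 0.6  -0.55  0.45] w 23.7 g 30 yaw 6.2
```

>>> {"op": "servo_tool", "data": {"increments": [[-0.1,1.3,0,0,0,-5.3,-1],[0,2.5,0,0,0,-10.7,-1],[0.1,3.8,0,0,0,-16.0,-1],[0.4,5.0,0,0,0,-21.3,-1],[0.8,6.2,0,0,0,-26.7,-1]]}}

```text
t: 26.12
ee_pos: [417.1, -349.5, 93.0]
orientation: [3.087, -0.574, 0.0]
ft_force: [-1.1, -4.4, 0.7]
width: 24.0
grasp_force: 30.1
```

```bash
python3 st.py; python3 arc.py -20.7 -58 3
```

```text
t 26.1167 p [ 417.1 -349.5   93. ] F [-1.1 -4.4  0.7] M [-0.59  0.09  0.54] w 24.0 g 30 yaw -21.1
[0.3, 0.6, 0, 0, 0, -2.9, -1], [0.5, 1.2, 0, 0, 0, -5.7, -1], [0.9, 1.8, 0, 0, 0, -8.6, -1], [1.2, 2.4, 0, 0, 0, -11.5, -1], [1.6, 3.0, 0, 0, 0, -14.3, -1], [2.0, 3.5, 0, 0, 0, -17.2, -1], [2.4, 4.1, 0, 0, 0, -20.1, -1], [2.9, 4.6, 0, 0, 0, -23.0, -1], [3.4, 5.1, 0, 0, 0, -25.8, -1], [3.9, 5.5, 0, 0, 0, -28.7, -1], [4.4, 5.9, 0, 0, 0, -31.6, -1], [4.9, 6.4, 0, 0, 0, -34.4, -1], [5.5, 6.7, 0, 0, 0, -37.3, -1],
```

>>> {"op": "servo_tool", "data": {"increments": [[0.3,0.6,0,0,0,-2.9,-1],[0.5,1.2,0,0,0,-5.7,-1],[0.9,1.8,0,0,0,-8.6,-1],[1.2,2.4,0,0,0,-11.5,-1],[1.6,3.0,0,0,0,-14.3,-1]]}}

```text
t: 26.53
ee_pos: [432.6, -319.2, 92.8]
orientation: [2.994, -0.95, -0.002]
ft_force: [-3.6, -2.8, 2.2]
width: 23.9
grasp_force: 30.1
```

```bash
python3 st.py; python3 arc.py -35 -58 3
```

```text
t 26.5333 p [ 432.6 -319.2   92.8] F [-3.6 -2.8  2.2] M [-0.43  0.46  0.59] w 23.9 g 30 yaw -35.2
[0.4, 0.5, 0, 0, 0, -2.9, -1], [0.8, 1.1, 0, 0, 0, -5.8, -1], [1.3, 1.6, 0, 0, 0, -8.6, -1], [1.8, 2.1, 0, 0, 0, -11.5, -1], [2.3, 2.5, 0, 0, 0, -14.4, -1], [2.8, 3.0, 0, 0, 0, -17.2, -1], [3.4, 3.4, 0, 0, 0, -20.1, -1], [3.9, 3.7, 0, 0, 0, -23.0, -1],
```

>>> {"op": "servo_tool", "data": {"increments": [[0.4,0.5,0,0,0,-2.9,-1],[0.8,1.1,0,0,0,-5.8,-1],[1.3,1.6,0,0,0,-8.6,-1],[1.8,2.1,0,0,0,-11.5,-1]]}}

```text
t: 26.87
ee_pos: [450.2, -298.2, 92.7]
orientation: [2.883, -1.245, -0.003]
ft_force: [-6.1, -5.9, 2.3]
width: 23.7
grasp_force: 30.2
```

```bash
python3 st.py
```

```text
t 26.8667 p [ 450.2 -298.2   92.7] F [-6.1 -5.9  2.3] M [-0.84  0.92  0.57] w 23.7 g 30 yaw -46.7
```

>>> {"op": "servo_tool", "data": {"increments": [[0.5,0.4,0,0,0,-2.9,-1],[1.0,0.9,0,0,0,-5.7,-1]]}}

```text
t: 27.03
ee_pos: [459.9, -289.6, 92.6]
orientation: [2.817, -1.385, -0.003]
ft_force: [-4.8, -6.6, 0.4]
width: 23.9
grasp_force: 30.3
```

```bash
python3 st.py
```

```text
t 27.0333 p [ 459.9 -289.6   92.6] F [-4.8 -6.6  0.4] M [-1.16  0.75  0.75] w 23.9 g 30 yaw -52.4
```

>>> {"op": "servo_tool", "data": {"increments": [[0.6,0.4,0,0,0,-2.9,-1],[1.1,0.7,0,0,0,-5.8,-1]]}}

```text
t: 27.2
ee_pos: [469.7, -282.6, 92.3]
orientation: [2.743, -1.525, -0.007]
ft_force: [-11.6, -9.9, 1.8]
width: 23.8
grasp_force: 30.4
```

```bash
python3 st.py
```

```text
t 27.2 p [ 469.7 -282.6   92.3] F [-11.6  -9.9   1.8] M [-1.56  1.98  0.68] w 23.8 g 30 yaw -58.1
```

Torque is now 2.7 N m, so the nut may be tight. I'll confirm with another back-and-forth.

>>> {"op": "servo_tool", "data": {"increments": [[-1.0,-0.7,0,0,0,5.3,-1],[-2.0,-1.5,0,0,0,10.7,-1],[-2.9,-2.4,0,0,0,16.0,-1],[-3.7,-3.4,0,0,0,21.3,-1],[-4.4,-4.5,0,0,0,26.7,-1],[-5.0,-5.6,0,0,0,32.0,-1],[-5.5,-6.7,0,0,0,37.3,-1],[-5.9,-7.9,0,0,0,42.7,-1],[-6.2,-9.2,0,0,0,48.0,-1],[-6.2,-9.2,0,0,0,48.0,-1]]}}

```text
t: 28.03
ee_pos: [410.4, -375.7, 93.0]
orientation: [3.129, -0.274, 0.002]
ft_force: [3.2, 2.9, 1.4]
width: 23.8
grasp_force: 30.1
```

```bash
python3 st.py; python3 arc.py -10 -22 3;python3 arc.py -22 -34 3;python3 arc.py -34 -46 3
```

```text
t 28.0333 p [ 410.4 -375.7   93. ] F [3.2 2.9 1.4] M [ 0.33 -0.55  0.48] w 23.8 g 30 yaw -10.0
[0.1, 0.7, 0, 0, 0, -3.0, -1], [0.3, 1.4, 0, 0, 0, -6.0, -1], [0.5, 2.1, 0, 0, 0, -9.0, -1], [0.8, 2.7, 0, 0, 0, -12.0, -1], 
[0.3, 0.7, 0, 0, 0, -3.0, -1], [0.6, 1.3, 0, 0, 0, -6.0, -1], [1.0, 1.9, 0, 0, 0, -9.0, -1], [1.3, 2.5, 0, 0, 0, -12.0, -1], 
[0.4, 0.6, 0, 0, 0, -3.0, -1], [0.9, 1.1, 0, 0, 0, -6.0, -1], [1.3, 1.7, 0, 0, 0, -9.0, -1], [1.8, 2.2, 0, 0, 0, -12.0, -1],
```

>>> {"op": "servo_tool", "data": {"increments": [[0.1,0.7,0,0,0,-3.0,-1],[0.3,1.4,0,0,0,-6.0,-1],[0.5,2.1,0,0,0,-9.0,-1],[0.8,2.7,0,0,0,-12.0,-1]]}}

```text
t: 28.37
ee_pos: [418.2, -347.2, 92.9]
orientation: [3.08, -0.609, -0.001]
ft_force: [-4.6, -5.7, 2.3]
width: 23.8
grasp_force: 30.1
```

```bash
python3 st.py
```

```text
t 28.3667 p [ 418.2 -347.2   92.9] F [-4.6 -5.7  2.3] M [-1.22  0.98  0.44] w 23.8 g 30 yaw -22.4
```

>>> {"op": "servo_tool", "data": {"increments": [[0.3,0.7,0,0,0,-3.0,-1],[0.6,1.3,0,0,0,-6.0,-1]]}}

```text
t: 28.53
ee_pos: [423.4, -335.4, 92.9]
orientation: [3.043, -0.767, -0.002]
ft_force: [-8.2, -10.3, 2.2]
width: 23.8
grasp_force: 30.3
```

```bash
python3 st.py
```

```text
t 28.5333 p [ 423.4 -335.4   92.9] F [ -8.2 -10.3   2.2] M [-1.58  1.38  0.65] w 23.8 g 30 yaw -28.3
```

>>> {"op": "servo_tool", "data": {"increments": [[0.3,0.6,0,0,0,-3.0,-1],[0.3,0.6,0,0,0,-3,-1]]}}

```text
t: 28.7
ee_pos: [427.9, -327.1, 92.8]
orientation: [-3.024, 0.848, -0.0]
ft_force: [1.2, 0.7, 0.9]
width: 23.7
grasp_force: 29.8
```

```bash
python3 st.py
```

```text
t 28.7 p [ 427.9 -327.1   92.8] F [1.2 0.7 0.9] M [ 0.01 -0.11  0.07] w 23.7 g 30 yaw -31.3
```

>>> {"op": "servo_tool", "data": {"increments": [[0.3,0.6,0,0,0,-3.0,-1],[0.3,0.6,0,0,0,-3,-1]]}}

```text
t: 28.87
ee_pos: [431.2, -321.8, 92.8]
orientation: [-3.003, 0.923, -0.001]
ft_force: [1.6, 0.0, 0.2]
width: 23.7
grasp_force: 29.9
```

```bash
python3 st.py
```

```text
t 28.8667 p [ 431.2 -321.8   92.8] F [1.6 0.  0.2] M [ 0.03 -0.26  0.21] w 23.7 g 30 yaw -34.2
```

>>> {"op": "servo_tool", "data": {"increments": [[0.4,0.5,0,0,0,-3.0,-1],[0.8,1.1,0,0,0,-6,-1]]}}

```text
t: 29.03
ee_pos: [438.5, -311.2, 92.6]
orientation: [-2.95, 1.078, 0.001]
ft_force: [1.7, 2.2, 0.2]
width: 24.1
grasp_force: 30.0
```

```bash
python3 st.py
```

```text
t 29.0333 p [ 438.5 -311.2   92.6] F [1.7 2.2 0.2] M [ 0.22 -0.4   0.44] w 24.1 g 30 yaw -40.1
```

>>> {"op": "servo_tool", "data": {"increments": [[0.5,0.5,0,0,0,-3.0,-1],[1.0,1.0,0,0,0,-6,-1]]}}

```text
t: 29.2
ee_pos: [448.2, -300.8, 92.5]
orientation: [-2.89, 1.231, 0.002]
ft_force: [0.5, 2.2, 0.0]
width: 24.0
grasp_force: 30.0
```

```bash
python3 st.py; python3 - <<'E'
from h import *
y=np.radians(-46);u=np.array([np.cos(y),np.sin(y),0])
d=snap('scene','scene8'); o0=np.array([545.6,-397,108]); P=lambda x,z:np.round(proj(d,o0+x*u+[0,0,z]),1)
a,b=P(-107,17),P(-165,17);print('grip',P(-136,17),'slope',(b-a)[1]/(b-a)[0],'head',P(0,26))
for q in blobs(d,60):
    if 330<q[1][0]<440: print(q)
im=d['image'].astype(int); q=im[205:250,385:440]; k=q[:,:,:2].mean(2)-q[:,:,2]; v,uu=np.nonzero(k>45); print(list(zip((uu+385).tolist(),(v+205).tolist())))
E
```

```text
t 29.2 p [ 448.2 -300.8   92.5] F [0.5 2.2 0. ] M [ 0.45 -0.12  0.39] w 24.0 g 30 yaw -46.1
grip [344.5 234.7] slope -0.014285714285714488 head [409.9 230.1]
([417, 83, 14, 26, 223], [423.9, 93.8], np.float64(-17.39))
[(408, 228), (409, 228), (410, 228), (411, 228), (408, 229), (409, 229)]
```

>>> {"op": "servo_tool", "data": {"increments": [[0.5,0.5,0,0,0,-3.0,-1],[1.0,1.0,0,0,0,-6,-1],[1.6,1.4,0,0,0,-9,-1]]}}

```text
t: 29.5
ee_pos: [463.8, -286.9, 92.5]
orientation: [-2.786, 1.452, 0.003]
ft_force: [-0.7, 2.8, -0.1]
width: 23.7
grasp_force: 30.3
```

```bash
python3 st.py; python3 - <<'E'
from h import *
d=load('scene8');im=d['image']
# reddish pixels near expected grip, and grey-level profile of the head region vs scene7
m=(im[:,:,0].astype(int)-im[:,:,1]>60)&(im[:,:,0]>90)
v,u=np.nonzero(m[215:265,315:400]); print(len(u),u.min()+315 if len(u) else '',u.max()+315 if len(u) else '',v.min()+215,v.max()+215)
s=cv2.cvtColor(im[205:265:2,370:440:2],cv2.COLOR_RGB2GRAY)
for f in('scene7','scene8'):
    g=cv2.cvtColor(load(f)['image'],cv2.COLOR_RGB2GRAY)[208:262:2,372:444:2]
    print(f); print('\n'.join(''.join(' .:-=+*#%@'[min(9,int(x)//26)] for x in r) for r in g))
E
```

```text
t 29.5 p [ 463.8 -286.9   92.5] F [-0.7  2.8 -0.1] M [0.42 0.21 0.61] w 23.7 g 30 yaw -55.0
170 332 358 232 243
scene7
##----::::::::-+**+=-=+-::--=*#*-:::
##-----:::::-+**=-------: :---+**+-:
#*-----::-+***=---------: :----=*##-
%#------=*#+=-----------: -------*#*
%%#=--***+=-------------..--------+*
%%%%#**+----------------..-----::--=
%%***=------------------..-----: :--
%+==-----------=======-: .-----: :--
%=-----------=*######+#*-:-----: :--
%=----------*%#=:-=+=-=+##=----. --+
%=---------=%%=:-*%%%#=:-*%+---.:+**
%---------=*#%=-**#%%#*::-%#---+**+=
%--------=%%+#*=*+*++*#*:=*%+***=---
#--==+*#*##%#+*%#+===++=+#*##*=-----
#**++++++#%#%%#++###+**##**+=-------
=++**#####*+###+====++*##+=---------
####**++====+++====+##*+=-----------
++==========+=+==+*#*+=-------------
==========-=====+**+=---------------
==----==------:-==------------------
::------------:---------------------
:::-:----=====----------------------
:::::----+####*---------------------
:::::::---+###*---------------------
:-::::::---+##*---------------------
:.::::::----=*+--------------=------
. .-:::::----=-----
[... 323 characters left out ...]
-----------+#+##*####+::-----: :--
%=----------*%#=-:=+=--+#*=----. --+
%=--------=*%#-:-*%%%#-:-##+---.:+**
%========*%##*-:+*#%%#*::=%#---+**+=
*++++++*%#%#+%#-++*+++**:=%#=***=---
***#####%#%%#+##*+=++**=++*##*=-----
#*****++++****=+*#+*#####**+=-------
==========+==+=====+++*##+=---------
===================+*#*+=-----------
----++++++========*#*+=-------------
-------------===++*==---------------
:---------------==------------------
:::----==+==--:---------------------
:::::---*##**+----------------------
::::::---+####*---------------------
:::::::---+###*---------------------
:::::::----+##*---------------------
:.::::::----=*+--------------=------
. .-:::::----=----------------------
```

```bash
cat >> st.py <<'E'
r=o['ee_pos']-np.array([545.8,-397.2,0]); F=o['ft_force']; print('   T',round((r[0]*F[1]-r[1]*F[0])/1000+o['moment'][2],2))
E
python3 st.py; python3 arc.py -55 6 6;echo; python3 arc.py 6 -14 5; python3 arc.py -14 -26 4;python3 arc.py -26 -38 4;python3 arc.py -38 -50 4
```

```text
t 29.5 p [ 463.8 -286.9   92.5] F [-0.7  2.8 -0.1] M [0.42 0.21 0.61] w 23.7 g 30 yaw -55.0
   T 0.45
[-1.0, -0.8, 0, 0, 0, 5.5, -1], [-2.0, -1.7, 0, 0, 0, 11.1, -1], [-2.9, -2.7, 0, 0, 0, 16.6, -1], [-3.6, -3.8, 0, 0, 0, 22.2, -1], [-4.3, -4.9, 0, 0, 0, 27.7, -1], [-4.8, -6.1, 0, 0, 0, 33.3, -1], [-5.3, -7.4, 0, 0, 0, 38.8, -1], [-5.6, -8.6, 0, 0, 0, 44.4, -1], [-5.7, -9.9, 0, 0, 0, 49.9, -1], [-5.8, -11.2, 0, 0, 0, 55.5, -1], [-5.7, -12.6, 0, 0, 0, 61.0, -1], 

[-0.1, 1.2, 0, 0, 0, -5.0, -1], [-0.0, 2.4, 0, 0, 0, -10.0, -1], [0.1, 3.5, 0, 0, 0, -15.0, -1], [0.3, 4.7, 0, 0, 0, -20.0, -1], 
[0.3, 0.9, 0, 0, 0, -4.0, -1], [0.6, 1.8, 0, 0, 0, -8.0, -1], [1.0, 2.7, 0, 0, 0, -12.0, -1], 
[0.4, 0.8, 0, 0, 0, -4.0, -1], [0.9, 1.6, 0, 0, 0, -8.0, -1], [1.5, 2.4, 0, 0, 0, -12.0, -1], 
[0.6, 0.7, 0, 0, 0, -4.0, -1], [1.3, 1.4, 0, 0, 0, -8.0, -1], [2.0, 2.0, 0, 0, 0, -12.0, -1],
```

>>> {"op": "servo_tool", "data": {"increments": [[-1.0,-0.7,0,0,0,5.3,-1],[-1.9,-1.5,0,0,0,10.7,-1],[-2.7,-2.4,0,0,0,16.0,-1],[-3.5,-3.5,0,0,0,21.3,-1],[-4.1,-4.6,0,0,0,26.7,-1],[-4.7,-5.7,0,0,0,32.0,-1]]}}

```text
t: 30.0
ee_pos: [418.2, -345.9, 93.1]
orientation: [3.079, -0.618, 0.004]
ft_force: [8.0, -2.2, -1.4]
width: 23.5
grasp_force: 29.9
```

```bash
python3 st.py
```

```text
t 30.0 p [ 418.2 -345.9   93.1] F [ 8.  -2.2 -1.4] M [-0.26 -1.26  0.15] w 23.5 g 30 yaw -22.7
   T 0.02
```

>>> {"op": "servo_tool", "data": {"increments": [[-0.4,-1.3,0,0,0,5.5,-1],[-0.7,-2.6,0,0,0,11,-1],[-0.9,-4,0,0,0,17,-1],[-0.9,-5.3,0,0,0,23,-1],[-0.7,-6.7,0,0,0,29,-1],[-0.7,-6.7,0,0,0,29,-1]]}}

```text
t: 30.5
ee_pos: [410.1, -413.8, 92.8]
orientation: [3.136, 0.17, -0.001]
ft_force: [-0.3, 1.1, 0.5]
width: 23.7
grasp_force: 29.9
```

```bash
python3 st.py
```

```text
t 30.5 p [ 410.1 -413.8   92.8] F [-0.3  1.1  0.5] M [ 0.18 -0.06  0.18] w 23.7 g 30 yaw 6.2
   T 0.03
```

>>> {"op": "servo_tool", "data": {"increments": [[-0.1,1.2,0,0,0,-5.0,-1],[0,2.4,0,0,0,-10.0,-1],[0.1,3.5,0,0,0,-15.0,-1]]}}

```text
t: 30.75
ee_pos: [410.8, -375.8, 92.5]
orientation: [-3.13, 0.259, 0.001]
ft_force: [0.1, 0.7, 1.2]
width: 23.7
grasp_force: 29.9
```

```bash
python3 st.py
```

```text
t 30.75 p [ 410.8 -375.8   92.5] F [0.1 0.7 1.2] M [-0.05 -0.39  0.11] w 23.7 g 30 yaw -9.4
   T 0.02
```

>>> {"op": "servo_tool", "data": {"increments": [[0.2,0.9,0,0,0,-4.0,-1],[0.4,1.8,0,0,0,-8.0,-1]]}}

```text
t: 30.92
ee_pos: [414.9, -357.6, 92.7]
orientation: [-3.105, 0.474, 0.001]
ft_force: [0.3, 0.4, 1.2]
width: 23.7
grasp_force: 30.0
```

```bash
python3 st.py
```

```text
t 30.9167 p [ 414.9 -357.6   92.7] F [0.3 0.4 1.2] M [-0.01 -0.01  0.17] w 23.7 g 30 yaw -17.3
   T 0.1
```

>>> {"op": "servo_tool", "data": {"increments": [[0.3,0.9,0,0,0,-4.0,-1],[0.6,1.8,0,0,0,-8.0,-1]]}}

```text
t: 31.08
ee_pos: [421.3, -340.0, 92.7]
orientation: [3.065, -0.688, -0.0]
ft_force: [0.8, -4.9, -0.7]
width: 24.3
grasp_force: 30.0
```

```bash
python3 st.py
```

```text
t 31.0833 p [ 421.3 -340.    92.7] F [ 0.8 -4.9 -0.7] M [-0.62 -0.19  0.42] w 24.3 g 30 yaw -25.3
   T 0.98
```

>>> {"op": "servo_tool", "data": {"increments": [[0.4,0.8,0,0,0,-4.0,-1],[0.8,1.6,0,0,0,-8.0,-1]]}}

```text
t: 31.25
ee_pos: [429.3, -325.0, 92.9]
orientation: [3.009, -0.897, 0.0]
ft_force: [-1.6, -8.1, -1.0]
width: 23.8
grasp_force: 30.4
```

```bash
python3 st.py
```

```text
t 31.25 p [ 429.3 -325.    92.9] F [-1.6 -8.1 -1. ] M [-1.4   0.31  0.76] w 23.8 g 30 yaw -33.2
   T 1.83
```

>>> {"op": "servo_tool", "data": {"increments": [[0.5,0.8,0,0,0,-4.0,-1],[1.1,1.5,0,0,0,-8.0,-1]]}}

```text
t: 31.42
ee_pos: [439.5, -310.6, 92.8]
orientation: [2.938, -1.103, -0.001]
ft_force: [-7.0, -12.2, 0.3]
width: 24.1
grasp_force: 30.5
```

```bash
python3 st.py
```

```text
t 31.4167 p [ 439.5 -310.6   92.8] F [ -7.  -12.2   0.3] M [-2.14  1.28  0.74] w 24.1 g 31 yaw -41.1
   T 2.65
```

Resistance ramps to 2.6 N m wherever the pawl engages, which is the stop plus ratchet elasticity, so the nut is tight. I'll back off to unload, then let go.

>>> {"op": "servo_tool", "data": {"increments": [[-0.5,-0.8,0,0,0,4.3,-1],[-1,-1.6,0,0,0,8.6,-1],[-1.5,-2.4,0,0,0,12.8,-1],[-1.9,-3.3,0,0,0,17,-1],[-1.9,-3.3,0,0,0,17,-1]]}}

```text
t: 31.83
ee_pos: [420.2, -342.6, 92.5]
orientation: [-3.072, 0.653, 0.003]
ft_force: [-1.1, 2.3, 1.9]
width: 23.6
grasp_force: 30.0
```

```bash
python3 st.py
```

```text
t 31.8333 p [ 420.2 -342.6   92.5] F [-1.1  2.3  1.9] M [0.36 0.14 0.3 ] w 23.6 g 30 yaw -24.0
   T 0.08
```

>>> {"op": "servo_tool", "data": {"increments": [[0,0,0,0,0,0,0.05],[0,0,0,0,0,0,0.05],[0,0,0,0,0,0,0.05],[0,0,0,0,0,0,0.05],[1.2,-0.5,0,0,0,0,0.05],[3,-1.3,0,0,0,0,0.05],[5,-2.1,-0.1,0,0,0,0.05],[6.6,-2.8,-0.2,0,0,0,0.05],[7.35,-3.15,-0.2,0,0,0,0.05],[7.35,-3.15,-0.2,0,0,0,0.05]]}}

```text
t: 32.67
ee_pos: [496.8, -374.6, 90.7]
orientation: [3.072, -0.654, 0.002]
ft_force: [-0.4, 0.4, -0.6]
width: 45.7
grasp_force: 0.0
```

>>> {"op": "servo_tool", "data": {"increments": [[0,0,0,0,0,0,-1],[0,0,0,0,0,0,-1],[0,0,0,0,0,0,-1],[0,0,0,0,0,0,-1],[0,0,0,0,0,0,-1],[0,0,0,0,0,0,-1]]}}

```text
t: 33.17
ee_pos: [494.6, -373.8, 90.8]
orientation: [-3.072, 0.655, 0.002]
ft_force: [-2.9, 1.8, 1.2]
width: 22.0
grasp_force: 30.0
```

```bash
python3 st.py
```

```text
t 33.1667 p [ 494.6 -373.8   90.8] F [-2.9  1.8  1.2] M [ 0.27  0.31 -0.03] w 22.0 g 30 yaw -24.1
   T -0.06
```

>>> {"op": "servo_tool", "data": {"increments": [[-0.05,0.03,0.1,0,0,0,-1],[-0.05,0.03,0.3,0,0,0,-1],[-0.05,0.03,0.6,0,0,0,-1],[-0.05,0.03,0.9,0,0,0,-1],[-0.05,0.03,1.2,0,0,0,-1]]}}

```text
t: 33.58
ee_pos: [494.7, -373.9, 101.3]
orientation: [-3.072, 0.655, 0.001]
ft_force: [3.2, -3.0, -6.5]
width: 21.7
grasp_force: 30.0
```

```bash
python3 st.py
```

```text
t 33.5833 p [ 494.7 -373.9  101.3] F [ 3.2 -3.  -6.5] M [-0.34 -0.33  0.02] w 21.7 g 30 yaw -24.1
   T 0.1
```

>>> {"op": "servo_tool", "data": {"increments": [[0.03,-0.02,0.3,0,0,0,-1],[0.03,-0.02,0.6,0,0,0,-1],[0.03,-0.02,1,0,0,0,-1],[0.03,-0.02,1.5,0,0,0,-1],[0.03,-0.02,2.1,0,0,0,-1],[0.03,-0.02,2.8,0,0,0,-1],[0.03,-0.02,3.6,0,0,0,-1],[0.03,-0.02,4.5,0,0,0,-1],[0.03,-0.02,5.5,0,0,0,-1],[0.03,-0.02,6.5,0,0,0,-1],[0.03,-0.02,7.3,0,0,0,-1],[0.03,-0.02,7.8,0,0,0,-1],[0.03,-0.02,8,0,0,0,-1]]}}

```text
t: 34.67
ee_pos: [495.4, -374.4, 184.1]
orientation: [3.072, -0.655, 0.002]
ft_force: [-0.8, 0.3, -4.4]
width: 21.8
grasp_force: 30.0
```

```bash
python3 st.py; python3 - <<'E'
from h import *
o=ctrl.get_obs(); d=snap('scene','scene9'); e=o['ee_pos']; y=np.radians(-24.1);u=np.array([np.cos(y),np.sin(y),0])
for dr in(-10,0,10,20):
    a=np.radians(dr); f=lambda x:np.array(proj(d,e+[0,0,35]+(x+57)*(u*np.cos(a)-np.array([0,0,np.sin(a)]))))
    p,q=f(-107),f(-165); print(dr,f(-136).round(1),((q-p)[1]/(q-p)[0]).round(3))
for q in blobs(d,60):
    if 320<q[1][0]<400: print(q)
E
```

```text
t 34.6667 p [ 495.4 -374.4  184.1] F [-0.8  0.3 -4.4] M [0.1  0.14 0.03] w 21.8 g 30 yaw -24.1
   T 0.04
-10 [355.6 209.5] -0.369
0 [355.4 203. ] -0.184
10 [356.4 196.3] 0.007
20 [358.4 189.5] 0.218
([349, 185, 27, 14, 209], [360.5, 190.9], np.float64(0.195))
```

>>> {"op": "servo_tool", "data": {"increments": [[-0.2,0.1,0,0,0,1,-1],[-0.7,0.3,0,0,0,3,-1],[-1.5,0.6,0,0,0,7,-1],[-2.5,0.9,0,0,0,13,-1],[-3.6,1.1,0,0,0,19,-1],[-4.7,1.4,0,0,0,25.5,-1],[-5.8,1.7,0,0,0,32,-1],[-6.9,2,0,0,0,38.5,-1],[-8,2.3,0,0,0,45,-1],[-9.1,2.5,0,0,0,51.5,-1],[-10.2,2.8,0,0,0,58,-1],[-11.3,3,0,0,0,64.5,-1],[-12.4,3.2,0,0,0,71,-1],[-13.4,3.4,0,0,0,77.5,-1],[-14.3,3.6,0,0,0,84,-1],[-14.9,3.6,0,0,0,90.5,-1],[-15.2,3.6,0,0,0,97,-1],[-15.2,3.6,0,0,0,103,-1],[-15.2,3.6,0,0,0,107.5,-1],[-15.2,3.6,0,0,0,108.6,-1]]}}

```text
t: 36.38
ee_pos: [342.7, -338.0, 182.5]
orientation: [-2.32, -2.118, 0.0]
ft_force: [-0.3, -0.9, -4.5]
width: 21.8
grasp_force: 30.0
```

>>> {"op": "servo_tool", "data": {"increments": [[0,0,-0.4,0,0,0,-1],[0,0,-1.2,0,0,0,-1],[0,0,-2.4,0,0,0,-1],[0,0,-4,0,0,0,-1],[0,0,-5.6,0,0,0,-1],[0,0,-7.2,0,0,0,-1],[0,0,-8.8,0,0,0,-1],[0,0,-10.4,0,0,0,-1],[0,0,-12,0,0,0,-1],[0,0,-13.6,0,0,0,-1],[0,0,-15,0,0,0,-1],[0,0,-16,0,0,0,-1],[0,0,-16.8,0,0,0,-1],[0,0,-17.4,0,0,0,-1],[0,0,-17.8,0,0,0,-1],[0,0,-18,0,0,0,-1]]}}

```text
t: 37.72
ee_pos: [343.7, -339.0, 2.9]
orientation: [2.324, 2.111, -0.0]
ft_force: [-1.0, -3.8, 2.3]
width: 21.7
grasp_force: 30.0
```

```bash
python3 st.py
```

```text
t 37.7167 p [ 343.7 -339.     2.9] F [-1.  -3.8  2.3] M [-0.38  0.08  0.01] w 21.7 g 30 yaw 84.5
   T 0.83
```

>>> {"op": "servo_tool", "data": {"increments": [[0,0,-0.3,0,0,0,-1],[0,0,-0.6,0,0,0,-1],[0,0,-0.9,0,0,0,-1],[0,0,-1.2,0,0,0,-1],[0,0,-1.5,0,0,0,-1]]}}

```text
t: 38.13
ee_pos: [343.3, -338.3, -12.3]
orientation: [2.324, 2.113, 0.0]
ft_force: [0.8, -3.9, 2.4]
width: 22.1
grasp_force: 30.0
```

```bash
python3 st.py
```

```text
t 38.1333 p [ 343.3 -338.3  -12.3] F [ 0.8 -3.9  2.4] M [-0.25 -0.15 -0.04] w 22.1 g 30 yaw 84.5
   T 0.7
```

>>> {"op": "servo_tool", "data": {"increments": [[0,0,0,0,0,0,0.2],[0,0,0,0,0,0,0.2],[0,0,0,0,0,0,0.2],[0,0,0,0,0,0,0.2],[0,0,0,0,0,0,0.2],[0,0,3,0,0,0,0.2],[0,0,7,0,0,0,0.2],[0,-4,11,0,0,0,0.2],[0,-8,15,0,0,0,0.2],[0,-12,15,0,0,0,0.2],[0,-16,15,0,0,0,0.2],[0,-20,15,0,0,0,0.2],[0,-24,15,0,0,0,0.2],[0,-24,15,0,0,0,0.2]]}}

```text
t: 39.3
ee_pos: [342.8, -583.1, 138.6]
orientation: [2.324, 2.109, -0.002]
ft_force: [0.1, 0.2, 1.0]
width: 52.8
grasp_force: 0.0
```

```bash
python3 st.py; python3 - <<'E'
from h import *
d=snap('top','top9');s=snap('scene','scene10')
for f in('top4','top9'):
    im=load(f)['image'].astype(int); q=im[186:220,388:420]; k=q[:,:,:2].mean(2)-q[:,:,2]; print(f)
    for r in k: print(''.join('%3d'%(x if x>22 else 0) if x>22 else '  .' for x in r))
for q in blobs(d,60,90)+blobs(s,60): 
    if 320<q[1][0]<440: print(q)
A=rect(d,(546,-397),128,30,120).astype(float).mean(2)
t=np.array(hexfit(A,30,(0,0),33,2)[:12]); print('nut',t[:,1])
E
```

```text
t 39.3 p [ 342.8 -583.1  138.6] F [0.1 0.2 1. ] M [-0.   -0.07 -0.03] w 52.8 g 0 yaw 84.5
   T -0.04
top4
  .  .  .  .  .  .  .  .  .  .  .  .  .  .  .  .  .  .  .  .  .  .  .  .  .  .  .  .  .  .  .  .
  .  .  .  .  .  .  .  .  .  .  .  .  .  .  .  .  .  .  .  .  .  .  .  .  .  .  .  .  .  .  .  .
  .  .  .  .  .  .  .  .  .  .  .  .  .  .  .  .  .  .  .  .  .  .  .  .  .  .  .  .  .  .  .  .
  .  .  .  .  .  .  .  .  .  .  .  .  .  .  .  .  .  .  .  .  .  .  .  .  .  .  .  .  .  .  .  .
  .  .  .  .  .  .  .  .  .  .  .  .  .  .  .  .  .  .  .  .  .  .  .  .  .  .  .  .  .  .  .  .
  .  .  .  .  .  .  .  .  .  .  .  .  .  .  .  .  .  .  .  .  .  .  .  .  .  .  .  .  .  .  .  .
  .  .  .  .  .  .  .  .  .  .  .  .  .  .  .  .  .  .  .  .  .  .  .  .  .  .  .  .  .  .  .  .
  .  .  .  .  .  .  .  .  .  .  .  .  .  .  .  .  .  .  .  .  .  .  .  .  .  .  .  .  .  .  .  .
  .  .  .  .  .  .  .  .  .  .  .  .  .  .  .  .  .  .  .  .  .  .  .  .  .  .  .  .  .  .  .  .
  .  .  .  .  .  .  .  .  .  .  .  .  .  .  .  .  .  .  .  .  .  .  .  .  .  .  .  .  .  .  .  .
  .  .  .  .  .  .  .  .
[... 5080 characters left out ...]
 .  .  .  .  .  .  .  .  .  .  .  .  .  .
  .  .  .  .  .  .  .  .  .  .  .  .  .  .  .  .  .  .  .  .  .  .  .  .  .  .  .  .  .  .  .  .
  .  .  .  .  .  .  .  .  .  .  .  .  .  .  .  .  .  .  .  .  .  .  .  .  .  .  .  .  .  .  .  .
  .  .  .  .  .  .  .  .  .  .  .  .  .  .  .  .  .  .  .  .  .  .  .  .  .  .  .  .  .  .  .  .
  .  .  .  .  .  .  .  .  .  .  .  .  .  .  .  .  .  .  .  .  .  .  .  .  .  .  .  .  .  .  .  .
  .  .  .  .  .  .  .  .  .  .  .  .  .  .  .  .  .  .  .  .  .  .  .  .  .  .  .  .  .  .  .  .
([391, 306, 26, 12, 275], [403.5, 311.5], np.float64(0.08))
([340, 316, 27, 22, 291], [353.1, 325.9], np.float64(0.65))
nut [30. 30. 30. 30. 32. 36. 34. 32. 36. 30. 34. 32.]
```

The nut tick (397.7,209.6) now lines up with the stud tick, and the spanner lies flat on the bench with the gripper clear. Handing in.

```bash
python3 -c "
from workcell import ctrl
print(ctrl.close_job())"
```

```text
the job is handed in; nothing more can be done
None
```

The nut is tight (its tick lines up with the stud's), the spanner is off and lying flat on the bench, and the job was handed in at about 39 s; the tin, piston and small box were kept clear of but not re-checked, and an early droop in the grip knocked the spanner's head against the plate at about 33 N before I regripped.

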